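# Take the board carrier out of its hasped case and stow the loose fittings

## Robot

A 6-joint arm with a two-finger parallel gripper is mounted at the origin on a cart in front of the work surface, level with it; the furniture and walls round the work are solid. World frame = base frame: x ahead of the robot, y to its left, z up, the work surface at z = 0. Lengths are in m, angles in rad, forces in N, time in s.
With the tool pointing down it reaches from about 0.375 to 0.9 m from the base axis. Payload 3.1 kg.
Tool frame: the origin (TCP) lies between the finger pads; the fingertips stand 17 mm ahead of it and the grasp point (between the pads) lies 2 mm behind it (robot.nose_length is the distance from the TCP to the fingertips, in m); z points along the fingers, y is the line along which they close (so a half turn about z gives the same grasp; the last joint's range is limited). The gripper opens to 87 mm and grips with 3 to 60 N. Pads are 19 mm wide; open, the fingers measure 117 mm over their backs; the gripper's body (75 mm by 190 mm) begins 51 mm behind the grasp point.
Start: joints at [-1.462, 0.527, 1.433, -0, 1.181, -0.178], TCP at [0.177, -0.599, 0.24] pointing down, gripper open.
Joint ranges: [-3.08, 3.08], [-0.75, 2.2], [0.22, 2.44], [-1.43, 4.57], [0, 2.65], [-2.85, 2.85]. Speed limits (rad/s): [2.79, 2.79, 3.14, 3.14, 3.14, 3.14].

## Interface

Orientations are given as a unit quaternion [x, y, z, w].
In Python, from rig import robot, cams gives the robot as it stands.
- The arm moves only by the shell command python3 -m pendant 'ROWS' [FORCE]. ROWS is JSON, a list of rows, each an object with "jaw": the opening, from 0 (shut) to 1 (fully open); "linear": the shift along the tool's x, y, z in cm, a list of three; "twist": the turn about the tool's z in degrees. A call has 1 to 12 rows; each row shifts and turns the commanded pose from where the row before left it, along the tool's axes as they then stand; what a row does not reach is not made up. A row lasts 1/12 s, in which the tool goes at most 41.7 mm and 7.16 degrees, less where a joint would pass 70% of its speed; a pose out of reach is approached as far as the arm can. A call is refused whole if a number of a shift passes 4.17 or a number of a turn 7.16, either way. A call with a gripper value outside its range is refused whole. The fingers move at their own pace and stop on an object; FORCE is the grip in N (left out, the last holds). Time passes only in rows, so rows that do not move let the fingers close. It gives the time, the measured TCP pose, the force, the opening and the grip force at its end, in the units of the state.
- robot.get_obs(): the state, without advancing time (a new reading comes with each control period).
- cams.camera(name): name is "side" or "top" or "wrist"; returns a dict with "color" (384x512x3 uint8, blue, green, red), "depth" (384x512 float32, m along the optical axis (not along the pixel's ray), 0 where there is no reading), "fov_y" (degrees; the focal length in pixels is half the picture's height over the tangent of half this angle, whatever the lens; pixels are square), "cx", "cy" (the principal point, pixels), "view" (4x4, takes a point from world to camera coordinates). Camera axes: x right, y down, z forward; pixel columns grow to the right and rows downward; lengths in m; the calibration is good to about 2 mm. The wrist camera is an equidistant fisheye: a pixel r from the principal point sees the ray r / f radians off the axis. A picture is of the moment at which its call begins.
- robot.hand_in(): hands the job in; it is judged then, once.
The state is a dict: "time": time; "q": joint angles; "joint_velocities": joint speeds; "joint_torque": joint torques, N m; "position": TCP position; "tool_rot": TCP orientation; "ft_force": force on the tool from outside, world axes, zero at the start; "moment": the same for the moment, N m; "grip_width": finger opening in m; "grip_force": force on a finger pad.
Only numpy, scipy, OpenCV 4.12 (cv2) and the standard library are available. Lean on these libraries where they do the work, as an engineer would, in place of code of your own. Each camera call takes 0.05 s, during which the arm holds its last target. There are 200 camera calls.

## Task

Flip the hasp of the blue case off its staple and swing it well clear, then raise the lid until it stands open. Lift the board carrier plate straight up off its two locating pins, keeping it level, and lay it flat and square in the middle of whichever outlined bay of the grey mat has no solder spool in it (leave the spool and the tools lying about where they are). Stow every loose fitting that lies on the bench (adapters, red clip, small tin) in the well of the case, then shut the lid fully and swing the hasp back down over the staple.

Things in the scene. Friction and masses are not known exactly. Their poses are not given: they have to be found in the camera images.
- case: blue open-topped case fixed to the bench, 130 (x) x 180 (y) x 75 mm high, walls and floor 5 mm; origin at the centre of its underside; own x points from its front (hasp side) to its hinge side, own y along the front, z up; yaw 0.35 to 0.75 rad. A steel staple juts 14 mm from the front at case y = +35 mm, 61 mm up
- well (a point): centre of the well's floor, 5 mm above the case's origin; the well is 120 (case x) x 104 (case y) mm, between two grey ledge blocks (60 x 33 x 31 mm) at the y ends of the inside
- plate_seat (a point): centre of the plate's underside when seated on the ledge blocks, 36 mm above the case's origin; on the blocks stand two steel locating pins of 8 mm diameter at case y = +58 and -58 mm, rounded tips 30 mm above the seat
- lid (a joint): angle of the lid (6 mm thick, middle plane 78 mm above the bench when shut) about its hinge along case y at the far rim: 0 shut, positive as the front edge rises, stop at 1.8 rad; the hinge is stiff (0.26 N m), so the lid stays where it is left
- lid_hinge (a point): point on the lid's hinge line in the middle of the case's far rim (case x = +65, y = 0, z = 78 mm)
- lid_knob (a point): centre of the orange grip roller in front of the lid's front edge: 18 mm diameter, 20 mm long, axis along case y, turning freely on its pin; pinch its two end faces from above and it turns between the fingers as it swings. 154 mm from the lid's hinge line and level with it when shut, at case y = -45 mm; the lid's edge lies 22 mm behind it
- hasp (a joint): angle of the steel hasp strap about its hinge (along case y) at the lid's front edge: 0 hanging down over the staple, positive as its foot swings outward and up, 1.57 straight out, stop at 2.3 rad; light friction (0.03 N m) keeps it where it is left. While it hangs over the staple the lid is held shut
- hasp_hinge (a point): middle of the hasp's hinge on the lid's front edge (134.5 mm in front of the lid's hinge line, case y = +35 mm); it moves with the lid
- hasp_knob (a point): centre of the yellow grip roller at the foot of the hasp: 18 mm diameter, 20 mm long, axis along case y, turning freely on its pin, to be pinched between its end faces from above; when the hasp hangs it lies 24 mm in front of and 34 mm below the hasp's hinge
- plate: loose aluminium carrier plate 80 (x) x 140 (y) x 8 mm with a green board on it, 220 g; origin at the centre of its underside; starts seated in the case on the two pins, which pass through 10 mm holes at its y = +58 and -58 mm; own x, y as its edges
- plate_grip (a point): point in the yellow grip block that stands at the plate's centre, 22 mm above the plate's underside; the block is 30 (x) x 16 (y) mm and reaches from 8 to 34 mm above the underside; pinch it along the plate's y
- mat: grey mat fixed on the bench, 240 (x) x 170 (y) x 3 mm, origin at the centre of its underside, with two white-outlined bays (96 x 157 mm) side by side along its x, for the plate lying with its long side along the mat's y, either way round
- bay_near (a point): centre of the bay nearer the robot, on the mat's surface (mat x = -57 mm)
- bay_far (a point): centre of the bay farther from the robot, on the mat's surface (mat x = +57 mm)
- spool_red: solder spool with red flanges, 60 mm diameter, 51 mm high, standing on the mat; origin under its centre; one spool only, this or the blue one, is present and occupies one bay
- spool_blue: solder spool with blue flanges, 54 mm diameter, 46 mm high, standing on the mat; origin under its centre; may be absent (then the red one is there)
- adapter_straight: loose straight silver bayonet adapter lying along its x, 34 x 14 x 14 mm, origin under its centre; take it across y; may be absent
- adapter_tee: loose silver bayonet tee adapter, 34 (x) x 23 (y) x 14 mm, origin under its centre; take it across y; may be absent
- clip_red: loose red crocodile clip lying along its y, 13 (x) x 62 (y) x 12 mm, origin under its centre; take it across x; may be absent
- tin: loose small round white tin, 39 mm diameter, 18 mm high, origin under its centre; take it round its side; may be absent
- cutters: side cutters with red and yellow handles lying on the bench right of the mat, 147 x 46 x 12 mm, not to be disturbed
- screwdriver: yellow screwdriver lying right of the mat, 223 x 26 x 27 mm, not to be disturbed
- allen_set: red folding hex key set lying behind the vice's left end, 98 x 28 x 18 mm, not to be disturbed

How it is judged:
On the way, in this order (a step that is already met when the one before it is completed fails the run):
1. the hasp is off the staple and swung clear while the lid is still shut (value of joint hasp above 1.2 rad and value of joint lid below 0.1 rad), for 0.2 s.
2. the lid stands open (value of joint lid above 1.3 rad), for 0.2 s.
3. the plate is on its way up the pins, level and centred on them (z of plate in the frame of plate_seat between 0.005 and 0.028 m and horizontal distance between plate and plate_seat below 0.008 m and angle between plate's own z axis and vertical below 0.15 rad), for 0.05 s.
4. the plate is clear above the pins, level (z of plate in the frame of plate_seat above 0.034 m and angle between plate's own z axis and vertical below 0.3 rad), for 0.05 s.
At the end, for the whole second after the job is handed in: The plate lies flat in the bay without a spool, centred within 22 mm, square within 0.2 rad; every fitting present rests on the well's floor (origin below 32 mm); the lid is shut (below 0.06 rad) and the hasp hangs over the staple (below 0.2 rad); all at rest ((horizontal distance between plate and bay_near below 0.022 m or horizontal distance between plate and bay_far below 0.022 m) and horizontal distance between plate and spool_red above 0.07 m and horizontal distance between plate and spool_blue above 0.07 m and z of plate in the frame of mat below 0.007 m and angle between plate's own z axis and vertical below 0.06 rad and angle between the x axis of plate and the x axis of mat, either way round below 0.2 rad and linear speed of plate below 0.02 m/s and value of joint lid below 0.06 rad and value of joint hasp below 0.2 rad and x of adapter_straight in the frame of case between -0.062 and 0.062 m and y of adapter_straight in the frame of case between -0.056 and 0.056 m and z of adapter_straight in the frame of case between -0.01 and 0.032 m and linear speed of each of adapter_straight, adapter_tee, clip_red, tin below 0.03 m/s and x of adapter_tee in the frame of case between -0.062 and 0.062 m and y of adapter_tee in the frame of case between -0.056 and 0.056 m and z of adapter_tee in the frame of case between -0.01 and 0.032 m and x of clip_red in the frame of case between -0.062 and 0.062 m and y of clip_red in the frame of case between -0.056 and 0.056 m and z of clip_red in the frame of case between -0.01 and 0.032 m and x of tin in the frame of case between -0.062 and 0.062 m and y of tin in the frame of case between -0.056 and 0.056 m and z of tin in the frame of case between -0.01 and 0.032 m); the robot touches nothing.
It fails at once if the spool is shifted more than 25 mm or tipped (distance of any of spool_red, spool_blue from where it was at the start of the episode above 0.025 m or angle between any of spool_red, spool_blue's own z axis and vertical above 0.5 rad).
It fails at once if the cutters, the screwdriver or the hex key set are shifted more than 30 mm (distance of any of cutters, screwdriver, allen_set from where it was at the start of the episode above 0.03 m).
Of spool_red, spool_blue only 1 to 1 are there at a start; the rules pass over those that are not, and their reading is None.
Of adapter_straight, adapter_tee, clip_red, tin only 3 to 4 are there at a start; the rules pass over those that are not, and their reading is None.
At some moment in a run one of adapter_straight, adapter_tee, clip_red, tin may be knocked a few centimetres aside while the robot is not near it.
Once in a run the grip may slacken for a moment while it holds something.
It also fails if it takes over 210 s, if anything falls off the work surface, if the arm or the gripper's body presses on something with over 40 N, if the wrist force passes 120 N, or if a joint passes its speed limit or range.

## Working session

There is one attempt and no reset: what is moved stays moved. The work goes in short steps, Python scripts to look and compute and a shell command to move; the robot and the scene stay as the last step left them, time stands still between calls to the robot, and variables do not carry over. Pictures are saved under pics/ and viewed, at most 14 in all, crops included, and the job is handed in when it is done.

```bash
mkdir -p pics; ls; python3 - <<'E'
from rig import robot,cams
import cv2,numpy as np
o=robot.get_obs();print({k:np.round(v,3).tolist() for k,v in o.items()})
for n in ["top","side"]:
    c=cams.camera(n);cv2.imwrite(f"pics/{n}0.png",c["color"]);print(n,c["fov_y"],c["cx"],c["cy"],np.round(c["view"],3).tolist())
    np.savez(f"{n}0.npz",**c)
E
```

```text
pics
{'time': 0.0, 'q': [-1.462, 0.528, 1.434, -0.0, 1.181, -0.179], 'joint_velocities': [-0.001, -0.002, -0.001, 0.001, 0.0, -0.002], 'joint_torque': [-0.0, -44.004, -17.659, 0.063, 0.058, -0.0], 'position': [0.177, -0.599, 0.239], 'tool_rot': [0.99, 0.143, 0.0, -0.001], 'ft_force': [0.071, 0.714, 0.987], 'moment': [-0.009, 0.05, 0.044], 'grip_force': 0.0, 'grip_width': 0.087}
top 50.099333052775755 257.24608038823044 193.71160788283368 [[-0.001, -1.0, 0.024, -0.103], [-0.998, -0.001, -0.07, 0.486], [0.07, -0.024, -0.997, 1.252], [0.0, 0.0, 0.0, 1.0]]
side 50.93667886616011 253.78273357484386 187.7219203110112 [[1.0, -0.011, 0.002, -0.505], [-0.004, -0.494, -0.87, 0.021], [0.01, 0.87, -0.494, 1.567], [0.0, 0.0, 0.0, 1.0]]
```

View pics/top0.png

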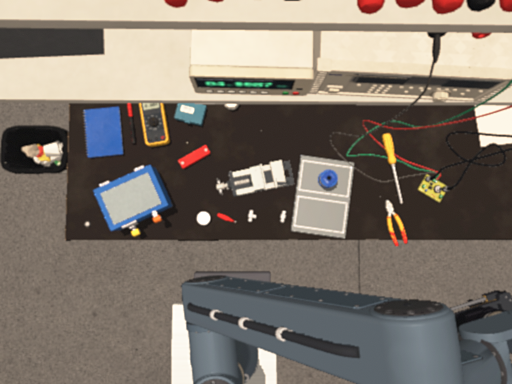

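View pics/side0.png

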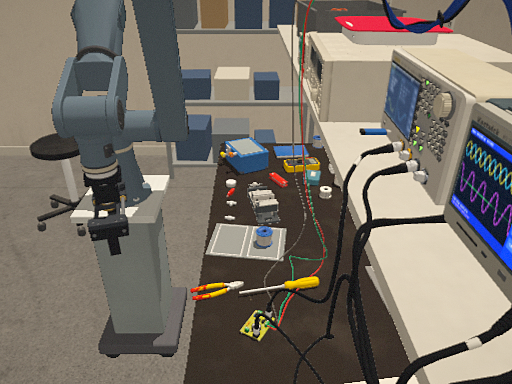

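The top view shows the case at (132,198) with its orange knob at (156,217) and yellow knob at (136,232). The tin is at (203,218), the clip at (227,217), the tee at (251,215) and the straight adapter at (283,215). The mat is at (323,196). The blue spool at (327,180) stands in the far bay, so the near bay is free.

```bash
cat > h.py <<'E'
import numpy as np,cv2
def cloud(c):
    d=c["depth"].astype(float);h,w=d.shape;f=h/2/np.tan(np.radians(float(c["fov_y"]))/2)
    u,v=np.meshgrid(np.arange(w),np.arange(h))
    P=np.stack([(u-c["cx"])/f*d,(v-c["cy"])/f*d,d],-1)
    V=np.array(c["view"]);W=(P-V[:3,3])@V[:3,:3]
    W[d==0]=np.nan
    return W
def proj(c,p):
    V=np.array(c["view"]);q=V[:3,:3]@np.array(p)+V[:3,3];f=192/np.tan(np.radians(float(c["fov_y"]))/2)
    return q[0]/q[2]*f+c["cx"],q[1]/q[2]*f+c["cy"]
def rect(P):
    (cx,cy),(w,h),a=cv2.minAreaRect(P[:,:2].astype(np.float32)*1000);return round(cx,1),round(cy,1),round(w,1),round(h,1),round(np.radians(a),3)
E
python3 - <<'E'
from h import *
c=dict(np.load("top0.npz"));W=cloud(c);z=W[...,2];col=c["color"].astype(int)
hsv=cv2.cvtColor(c["color"],cv2.COLOR_BGR2HSV)
def box(u0,u1,v0,v1):
    m=np.zeros(z.shape,bool);m[v0:v1,u0:u1]=1;return m
print("table z",np.nanmedian(z[225:238,80:120]),np.nanmedian(z[225:235,240:280]))
m=box(85,185,150,240)&(z>.06)&(z<.1)
lid=m&(abs(hsv[...,0].astype(int)-108)<14)|m&(hsv[...,1]<60)
print("lid",rect(W[lid]),np.nanmedian(z[lid]),lid.sum())
b=m&(abs(hsv[...,0].astype(int)-108)<14)&(hsv[...,1]>100);print("blue",rect(W[b]))
for n,B in dict(tin=(192,214,208,230),clip=(215,240,208,228),tee=(243,261,206,226),straight=(274,292,206,226)).items():
    k=box(*B)&(z>.005);P=W[k];print(n,k.sum(),rect(P),np.nanmax(P[:,2]),P.mean(0).round(4))
k=box(285,360,150,245)&(hsv[...,2]>80)&(z<.012);print("mat",rect(W[k]),np.nanmedian(z[k]))
k=box(312,345,165,195)&(z>.03);print("spool",rect(W[k]),np.nanmax(z[k]))
k=box(370,415,130,250)&(hsv[...,1]>120)&(z>.004)
print("tools",np.nanmin(W[k],0),np.nanmax(W[k],0))
for n,h0,h1 in(("orange",3,17),("yellow",22,34)):
    k=box(120,170,205,240)&(hsv[...,0]>=h0)&(hsv[...,0]<=h1)&(hsv[...,1]>130);print(n,k.sum(),W[k].mean(0).round(4),rect(W[k]),np.nanmax(z[k]))
a=cv2.resize(c["color"][140:245,65:365],None,fx=2.6,fy=2.6,interpolation=cv2.INTER_CUBIC);cv2.imwrite("pics/crop.png",a)
s=cv2.imread("pics/side0.png")[130:270,190:350];cv2.imwrite("pics/crop.png",np.vstack([a,cv2.resize(s,None,fx=2.2,fy=2.2)[:,:].copy() if 0 else cv2.copyMakeBorder(cv2.resize(s,None,fx=2.2,fy=2.2),0,0,0,780-352,cv2.BORDER_CONSTANT)]))
E
```

```text
table z 0.001052854097410003 0.00034533111584453166
lid (469.1, 267.8, 154.8, 183.2, np.float64(0.429)) 0.08220973851932992 2995
blue (471.9, 269.0, 132.6, 183.0, np.float64(0.425))
tin 140 (409.9, 64.5, 55.7, 63.0, np.float64(0.054)) 0.024586415711714563 [0.4117 0.0629 0.0173]
clip 80 (411.6, -11.4, 71.3, 56.1, np.float64(1.459)) 0.016755848139447922 [ 0.4159 -0.0063  0.0102]
tee 57 (420.8, -89.7, 52.5, 45.5, np.float64(0.396)) 0.01786167835027553 [ 0.4195 -0.0845  0.0109]
straight 47 (419.5, -186.3, 42.5, 49.6, np.float64(1.47)) 0.018005557271129503 [ 0.4172 -0.1828  0.0108]
mat (459.1, -407.1, 436.0, 336.3, np.float64(1.57)) 0.002975172848944947
spool (534.1, -319.7, 51.7, 52.4, np.float64(1.091)) 0.05581394192160513
tools [ 0.32725485 -0.5999901   0.00400728] [ 0.67713804 -0.46000387  0.03230225]
orange 66 [0.4083 0.1981 0.0547] (409.5, 203.0, 26.6, 44.0, np.float64(0.423)) 0.08960393036767651
yellow 33 [0.3695 0.2608 0.0531] (367.2, 267.9, 14.3, 33.7, np.float64(0.373)) 0.06009501666324604
```

View pics/crop.png

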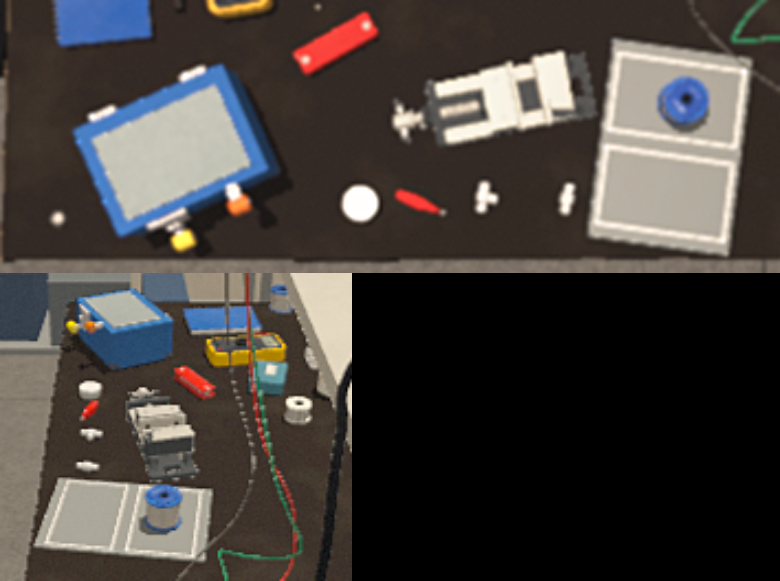

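The crop confirms all four fittings and the blue spool in the far bay. I'll move over the case and refine with the wrist camera.

```bash
cat > plan.py <<'E'
import sys,numpy as np
from rig import robot
from scipy.spatial.transform import Rotation as R
o=robot.get_obs();T=R.from_quat(o["tool_rot"]).as_matrix();p=np.array(o["position"])
phi=np.arctan2(T[1,0],T[0,0])
print("t",round(o["time"],2),"p",p.round(4),"phi",phi.round(3),"tilt",np.degrees(np.arccos(-T[2,2])).round(2),"q6",round(o["q"][5],2),"w",round(o["grip_width"],4),"F",np.round(o["ft_force"],1),"g",round(o["grip_force"],1))
a=[float(x) for x in sys.argv[1:]]
# args: phi x y z [x y z ...]: twist first, then legs in the new tool axes
if a:
    ph=a[0];d=(phi-ph+np.pi)%(2*np.pi)-np.pi;print("twist deg",np.degrees(d).round(1))
    for i in range(1,len(a),3):
        w=np.array(a[i:i+3]);dx,dy,dz=(w-p)*100;c,s=np.cos(ph),np.sin(ph)
        print("linear cm",np.round([c*dx+s*dy,s*dx-c*dy,-dz],2));p=w
E
python3 plan.py .427 .5 -.35 .26 .42 .21 .26
```

```text
t 0.1 p [ 0.1774 -0.5987  0.2387] phi 0.288 tilt 0.11 q6 -0.18 w 0.087 F [-0.3 -0.2  0.1] g 0.0
twist deg -8.0
linear cm [39.67 -9.27 -2.13]
linear cm [ 15.91 -54.29  -0.  ]
```

```bash
R='{"jaw":1,"linear":[0,0,0],"twist":-4}'
python3 -m pendant '[{"jaw":1,"linear":[0,0,0],"twist":-4},{"jaw":1,"linear":[0,0,0],"twist":-4}]' 
python3 -m pendant '[{"jaw":1,"linear":[3.3,-0.77,-0.18],"twist":0},{"jaw":1,"linear":[3.3,-0.77,-0.18],"twist":0},{"jaw":1,"linear":[3.3,-0.77,-0.18],"twist":0},{"jaw":1,"linear":[3.3,-0.77,-0.18],"twist":0},{"jaw":1,"linear":[3.3,-0.77,-0.18],"twist":0},{"jaw":1,"linear":[3.3,-0.77,-0.18],"twist":0},{"jaw":1,"linear":[3.3,-0.77,-0.18],"twist":0},{"jaw":1,"linear":[3.3,-0.77,-0.18],"twist":0},{"jaw":1,"linear":[3.3,-0.77,-0.18],"twist":0},{"jaw":1,"linear":[3.3,-0.77,-0.18],"twist":0},{"jaw":1,"linear":[3.3,-0.77,-0.18],"twist":0},{"jaw":1,"linear":[3.3,-0.77,-0.18],"twist":0}]'
python3 -m pendant '[{"jaw":1,"linear":[0.8,-2.7,0],"twist":0},{"jaw":1,"linear":[0.8,-2.7,0],"twist":0},{"jaw":1,"linear":[0.8,-2.7,0],"twist":0},{"jaw":1,"linear":[0.8,-2.7,0],"twist":0},{"jaw":1,"linear":[0.8,-2.7,0],"twist":0},{"jaw":1,"linear":[0.8,-2.7,0],"twist":0},{"jaw":1,"linear":[0.8,-2.7,0],"twist":0},{"jaw":1,"linear":[0.8,-2.7,0],"twist":0},{"jaw":1,"linear":[0.8,-2.7,0],"twist":0},{"jaw":1,"linear":[0.8,-2.7,0],"twist":0}]'
python3 -m pendant '[{"jaw":1,"linear":[0.8,-2.7,0],"twist":0},{"jaw":1,"linear":[0.8,-2.7,0],"twist":0},{"jaw":1,"linear":[0.8,-2.7,0],"twist":0},{"jaw":1,"linear":[0.8,-2.7,0],"twist":0},{"jaw":1,"linear":[0.8,-2.7,0],"twist":0},{"jaw":1,"linear":[0.8,-2.7,0],"twist":0},{"jaw":1,"linear":[0.8,-2.7,0],"twist":0},{"jaw":1,"linear":[0.8,-2.7,0],"twist":0},{"jaw":1,"linear":[0.8,-2.7,0],"twist":0},{"jaw":1,"linear":[0.8,-2.7,0],"twist":0},{"jaw":1,"linear":[0,0,0],"twist":0},{"jaw":1,"linear":[0,0,0],"twist":0}]'
python3 plan.py .427 .42 .21 .26
python3 - <<'E'
from rig import cams
import cv2,numpy as np
c=cams.camera("wrist");cv2.imwrite("pics/w1.png",c["color"]);np.savez("w1.npz",**c)
c=cams.camera("top");np.savez("top1.npz",**c)
E
```

```text
time: 0.27
position: [0.1774, -0.5988, 0.2389]
tool_rot: [0.977, 0.214, 0.0, -0.001]
ft_force: [-0.1, -0.4, -1.0]
grip_width: 0.0871
grip_force: 0.0
time: 1.27
position: [0.5004, -0.3495, 0.2608]
tool_rot: [0.977, 0.212, -0.0, -0.0]
ft_force: [0.1, -0.9, 0.1]
grip_width: 0.087
grip_force: 0.0
time: 2.1
position: [0.4597, -0.0708, 0.2609]
tool_rot: [0.977, 0.212, -0.0, -0.0]
ft_force: [0.4, -0.0, -0.4]
grip_width: 0.0868
grip_force: 0.0
time: 3.1
position: [0.4206, 0.2077, 0.2609]
tool_rot: [0.977, 0.214, -0.0, 0.0]
ft_force: [0.3, 0.3, -0.1]
grip_width: 0.0872
grip_force: 0.0
t 3.1 p [0.4206 0.2077 0.2609] phi 0.431 tilt 0.05 q6 1.36 w 0.0872 F [ 0.3  0.3 -0.1] g 0.0
twist deg 0.2
linear cm [ 0.04 -0.23  0.09]
```

View pics/w1.png

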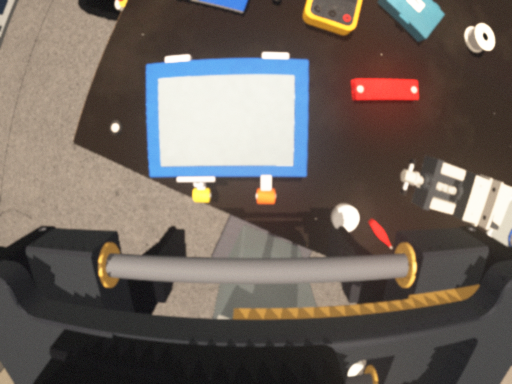

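The wrist view shows the whole lid (148–308, 60–177), the hasp knob at (201,194) and the lid knob at (265,196). I'll unproject these with the fisheye model.

```bash
cat >> h.py <<'E'
def wcloud(c):
    d=c["depth"].astype(float);h,w=d.shape;f=h/2/np.tan(np.radians(float(c["fov_y"]))/2)
    u,v=np.meshgrid(np.arange(w),np.arange(h));x=u-c["cx"];y=v-c["cy"];r=np.hypot(x,y)+1e-9;t=r/f
    k=np.tan(t)/r;P=np.stack([x*k*d,y*k*d,d],-1)
    V=np.array(c["view"]);W=(P-V[:3,3])@V[:3,:3];W[(d==0)|(t>1.4)]=np.nan
    return W
def wray(c,u,v,z):
    "world point at height z on pixel ray"
    f=192/np.tan(np.radians(float(c["fov_y"]))/2);x=u-c["cx"];y=v-c["cy"];r=np.hypot(x,y);t=r/f
    n=np.array([np.sin(t)*x/r,np.sin(t)*y/r,np.cos(t)]);V=np.array(c["view"]);C=-V[:3,:3].T@V[:3,3];n=V[:3,:3].T@n
    return C+n*(z-C[2])/n[2]
E
python3 - <<'E'
from h import *
c=dict(np.load("w1.npz"));W=wcloud(c);z=W[...,2]
hsv=cv2.cvtColor(c["color"],cv2.COLOR_BGR2HSV).astype(int);H,S=hsv[...,0],hsv[...,1]
print("table",np.nanmedian(z[120:150,330:380]))
def box(u0,u1,v0,v1):
    m=np.zeros(z.shape,bool);m[v0:v1,u0:u1]=1;return m
b=box(130,330,40,185)&(z>.07)&(z<.09)&(abs(H-108)<14)&(S>100)
print("lid",rect(W[b]),np.nanmedian(z[b]))
# image-based: rays at z=.081
b2=box(130,330,40,190)&(abs(H-108)<14)&(S>100);vv,uu=np.nonzero(b2)
P=np.array([wray(c,u,v,.081) for u,v in zip(uu,vv)]);print("lid ray",rect(P))
for n,B,h0,h1 in(("orange",(250,285,180,215),3,18),("yellow",(185,220,180,215),20,34)):
    k=box(*B)&(H>=h0)&(H<=h1)&(S>130);print(n,k.sum(),np.nanmedian(W[k],0).round(4),rect(W[k]),np.nanmax(z[k]))
cx,cy,yaw=0,0,0
E
```

```text
table 0.0003843516784227513
lid (473.7, 269.5, 131.9, 182.3, np.float64(0.43)) 0.08133695434913278
lid ray (473.7, 269.8, 133.0, 182.8, np.float64(0.426))
orange 161 [0.4067 0.1881 0.0844] (401.5, 183.0, 42.4, 27.1, np.float64(0.434)) 0.08786081148618823
yellow 202 [0.3711 0.2611 0.0536] (365.2, 264.9, 32.0, 32.2, np.float64(0.15)) 0.05687217355152408
```

```bash
python3 plan.py .428 .375 .2632 .13 .375 .2632 .046
```

```text
t 3.2 p [0.4211 0.2062 0.2609] phi 0.428 tilt 0.05 q6 1.36 w 0.0872 F [ 0.7  0.7 -0.5] g 0.0
twist deg -0.0
linear cm [-1.83 -7.1  13.09]
linear cm [0.  0.  8.4]
```

```bash
python3 -m pendant '[{"jaw":0.5,"linear":[-0.3,-1.18,2.18],"twist":0},{"jaw":0.5,"linear":[-0.3,-1.18,2.18],"twist":0},{"jaw":0.5,"linear":[-0.3,-1.18,2.18],"twist":0},{"jaw":0.5,"linear":[-0.3,-1.18,2.18],"twist":0},{"jaw":0.5,"linear":[-0.3,-1.18,2.18],"twist":0},{"jaw":0.5,"linear":[-0.3,-1.18,2.18],"twist":0},{"jaw":0.5,"linear":[0,0,0],"twist":0},{"jaw":0.5,"linear":[0,0,0],"twist":0}]' 20
for i in 1; do python3 -m pendant '[{"jaw":0.5,"linear":[0,0,1.4],"twist":0},{"jaw":0.5,"linear":[0,0,1.4],"twist":0},{"jaw":0.5,"linear":[0,0,1.4],"twist":0},{"jaw":0.5,"linear":[0,0,1.4],"twist":0},{"jaw":0.5,"linear":[0,0,1.4],"twist":0},{"jaw":0.5,"linear":[0,0,1.4],"twist":0},{"jaw":0.5,"linear":[0,0,0],"twist":0}]'; done
python3 plan.py .428 .375 .2632 .046
python3 - <<'E'
from rig import cams
import cv2,numpy as np
c=cams.camera("wrist");cv2.imwrite("pics/w2.png",c["color"])
E
```

```text
time: 3.87
position: [0.3752, 0.2626, 0.1298]
tool_rot: [0.977, 0.212, -0.001, 0.0]
ft_force: [0.1, 0.0, 0.1]
grip_width: 0.0459
grip_force: 0.0
time: 4.45
position: [0.3769, 0.2628, 0.046]
tool_rot: [0.977, 0.211, -0.0, 0.0]
ft_force: [-1.0, -0.4, -0.6]
grip_width: 0.0436
grip_force: 0.0
t 4.45 p [0.3769 0.2628 0.046 ] phi 0.426 tilt 0.01 q6 1.51 w 0.0436 F [-1.  -0.4 -0.6] g 0.0
twist deg -0.1
linear cm [-0.15 -0.12 -0.  ]
```

View pics/w2.png

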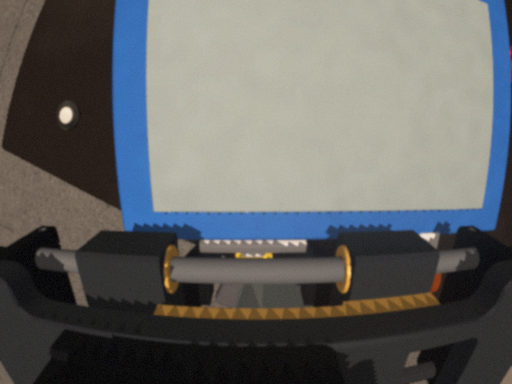

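The yellow roller sits centred between the open fingers at (255,256). I'll pinch it and swing the hasp along its arc.

```bash
python3 -m pendant '[{"jaw":0,"linear":[0,0,0],"twist":0},{"jaw":0,"linear":[0,0,0],"twist":0},{"jaw":0,"linear":[0,0,0],"twist":0},{"jaw":0,"linear":[0,0,0],"twist":0},{"jaw":0,"linear":[0,0,0],"twist":0},{"jaw":0,"linear":[0,0,0],"twist":0}]' 20
python3 -m pendant '[{"jaw":0,"linear":[-0.63,0,-0.55],"twist":0},{"jaw":0,"linear":[-0.5,0,-0.65],"twist":0},{"jaw":0,"linear":[-0.37,0,-0.75],"twist":0},{"jaw":0,"linear":[-0.21,0,-0.8],"twist":0},{"jaw":0,"linear":[-0.05,0,-0.83],"twist":0},{"jaw":0,"linear":[0.12,0,-0.82],"twist":0},{"jaw":0,"linear":[0.28,0,-0.78],"twist":0},{"jaw":0,"linear":[0.43,0,-0.71],"twist":0},{"jaw":0,"linear":[0.41,0,-0.47],"twist":0},{"jaw":0,"linear":[0,0,0],"twist":0},{"jaw":0,"linear":[0,0,0],"twist":0},{"jaw":0,"linear":[0,0,0],"twist":0}]'
python3 plan.py
python3 - <<'E'
from rig import cams
import cv2
a=cams.camera("side")["color"][130:220,190:330];cv2.imwrite("pics/s3.png",cv2.resize(a,None,fx=4,fy=4))
E
```

```text
time: 5.0
position: [0.376, 0.2642, 0.0468]
tool_rot: [0.977, 0.212, 0.001, -0.0]
ft_force: [-0.0, 1.8, 2.0]
grip_width: 0.0198
grip_force: 20.0
time: 6.0
position: [0.3707, 0.2617, 0.1098]
tool_rot: [0.977, 0.212, 0.0, -0.0]
ft_force: [1.4, 5.4, -2.9]
grip_width: 0.0197
grip_force: 20.0
t 6.0 p [0.3707 0.2617 0.1098] phi 0.427 tilt 0.04 q6 1.51 w 0.0197 F [ 1.4  5.4 -2.9] g 20.0
```

View pics/s3.png

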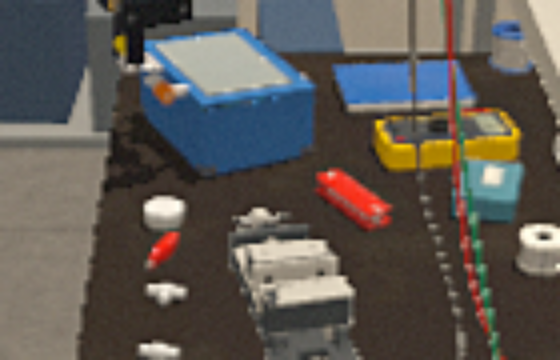

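Gripper and roller have risen together, so the hasp is off the staple. Now the lid knob.

```bash
python3 -m pendant '[{"jaw":0.5,"linear":[0,0,0],"twist":0},{"jaw":0.5,"linear":[0,0,0],"twist":0},{"jaw":0.5,"linear":[0,0,0],"twist":0},{"jaw":0.5,"linear":[0,0,0],"twist":0},{"jaw":0.5,"linear":[0,0,-2],"twist":0},{"jaw":0.5,"linear":[0,0,-2],"twist":0},{"jaw":0.5,"linear":[0,0,-2],"twist":0},{"jaw":0.5,"linear":[0,0,0],"twist":0},{"jaw":0.5,"linear":[0,0,0],"twist":0}]'
python3 plan.py .428 .4123 .1924 .17 .4123 .1924 .081
python3 - <<'E'
from rig import cams
from h import *
c=cams.camera("wrist");cv2.imwrite("pics/w4.png",c["color"]);W=wcloud(c);z=W[...,2]
hsv=cv2.cvtColor(c["color"],cv2.COLOR_BGR2HSV).astype(int);H,S=hsv[...,0],hsv[...,1]
for n,h0,h1 in(("orange",3,18),("yellow",20,34)):
    k=(H>=h0)&(H<=h1)&(S>130)&(z>.07)&(z<.14);k[235:]=0;print(n,k.sum(),np.nanmedian(W[k],0).round(4),np.nanmax(z[k]) if k.any() else 0)
E
```

```text
time: 6.8
position: [0.371, 0.2614, 0.1706]
tool_rot: [0.977, 0.212, 0.001, 0.0]
ft_force: [0.2, -0.2, -0.8]
grip_width: 0.0437
grip_force: 0.0
t 6.8 p [0.371  0.2614 0.1706] phi 0.428 tilt 0.09 q6 1.51 w 0.0437 F [ 0.2 -0.2 -0.8] g 0.0
twist deg -0.0
linear cm [0.89 8.   0.06]
linear cm [0.  0.  8.9]
orange 372 [0.4113 0.1935 0.0854] 0.08865895107762005
yellow 547 [0.3676 0.2598 0.1101] 0.11349770930832681
```

View pics/w4.png

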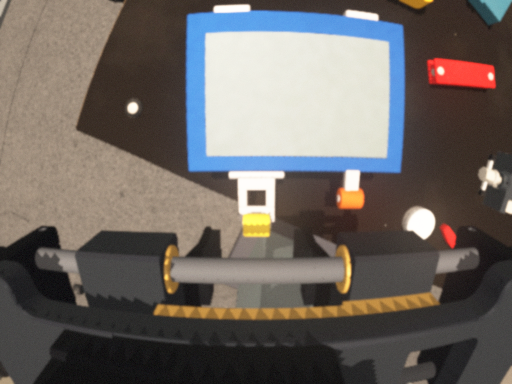

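The hasp stands out about 1.6 rad: its knob is at (256,224) and its strap is clear of the staple. The lid knob at (350,198) matches the model.

```bash
python3 -m pendant '[{"jaw":0.5,"linear":[0.3,2.67,0],"twist":0},{"jaw":0.5,"linear":[0.3,2.67,0],"twist":0},{"jaw":0.5,"linear":[0.3,2.66,0],"twist":0},{"jaw":0.5,"linear":[0,0,1.8],"twist":0},{"jaw":0.5,"linear":[0,0,1.8],"twist":0},{"jaw":0.5,"linear":[0,0,1.8],"twist":0},{"jaw":0.5,"linear":[0,0,1.8],"twist":0},{"jaw":0.5,"linear":[0,0,1.7],"twist":0},{"jaw":0.5,"linear":[0,0,0],"twist":0}]'
python3 plan.py .428 .4123 .1924 .081
python3 -m pendant '[{"jaw":0,"linear":[0,0,0],"twist":0},{"jaw":0,"linear":[0,0,0],"twist":0},{"jaw":0,"linear":[0,0,0],"twist":0},{"jaw":0,"linear":[0,0,0],"twist":0},{"jaw":0,"linear":[0,0,0],"twist":0},{"jaw":0,"linear":[0,0,0],"twist":0}]' 25
python3 -c "
import numpy as np
L=np.linspace(0,1.6,25);x=15.4*(1-np.cos(L));z=15.4*np.sin(L)
print(np.c_[np.diff(x),-np.diff(z)].round(2).tolist())"
```

```text
time: 7.6
position: [0.4092, 0.1916, 0.0775]
tool_rot: [0.977, 0.212, -0.005, -0.0]
ft_force: [-0.5, 0.7, -0.0]
grip_width: 0.0432
grip_force: 0.0
t 7.6 p [0.4092 0.1916 0.0775] phi 0.427 tilt 0.52 q6 1.33 w 0.0432 F [-0.5  0.7 -0. ] g 0.0
twist deg -0.1
linear cm [ 0.32  0.06 -0.35]
time: 8.1
position: [0.4125, 0.1929, 0.0817]
tool_rot: [0.977, 0.212, 0.001, -0.0]
ft_force: [-1.1, 2.9, 2.4]
grip_width: 0.0194
grip_force: 25.0
[[0.03, -1.03], [0.1, -1.02], [0.17, -1.01], [0.24, -1.0], [0.3, -0.98], [0.37, -0.96], [0.43, -0.93], [0.49, -0.9], [0.55, -0.87], [0.61, -0.83], [0.66, -0.79], [0.71, -0.74], [0.76, -0.69], [0.8, -0.64], [0.84, -0.58], [0.88, -0.53], [0.91, -0.47], [0.94, -0.4], [0.97, -0.34], [0.99, -0.27], [1.01, -0.21], [1.02, -0.14], [1.02, -0.07], [1.03, -0.0]]
```

```bash
python3 -m pendant '[{"jaw":0,"linear":[0.03,0,-1.03],"twist":0},{"jaw":0,"linear":[0.1,0,-1.02],"twist":0},{"jaw":0,"linear":[0.17,0,-1.01],"twist":0},{"jaw":0,"linear":[0.24,0,-1.0],"twist":0},{"jaw":0,"linear":[0.3,0,-0.98],"twist":0},{"jaw":0,"linear":[0.37,0,-0.96],"twist":0},{"jaw":0,"linear":[0.43,0,-0.93],"twist":0},{"jaw":0,"linear":[0.49,0,-0.9],"twist":0},{"jaw":0,"linear":[0.55,0,-0.87],"twist":0},{"jaw":0,"linear":[0.61,0,-0.83],"twist":0},{"jaw":0,"linear":[0,0,0],"twist":0}]'
python3 plan.py; python3 - <<'E'
from rig import cams
import cv2
a=cams.camera("side")["color"][110:220,190:330];cv2.imwrite("pics/s5.png",cv2.resize(a,None,fx=4,fy=4))
E
```

```text
time: 9.02
position: [0.4426, 0.2067, 0.1775]
tool_rot: [0.977, 0.212, 0.001, -0.0]
ft_force: [-1.9, 2.5, 1.0]
grip_width: 0.02
grip_force: 2.5
t 9.02 p [0.4426 0.2067 0.1775] phi 0.427 tilt 0.1 q6 1.35 w 0.02 F [-1.9  2.5  1. ] g 2.5
```

View pics/s5.png

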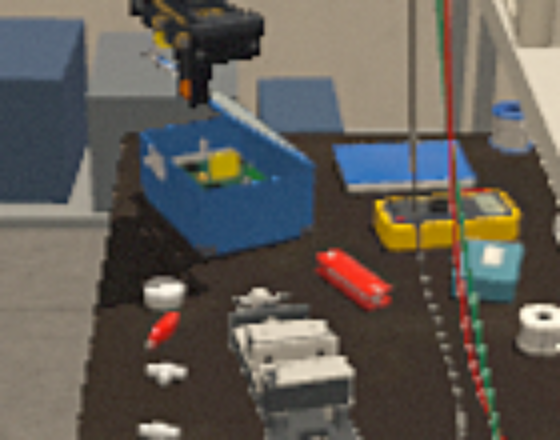

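The grip slackened just now (2.5 N), but the side view still shows the orange roller between the fingers. I'll wait for the grip to recover, then continue.

```bash
python3 -m pendant '[{"jaw":0,"linear":[0,0,0],"twist":0},{"jaw":0,"linear":[0,0,0],"twist":0},{"jaw":0,"linear":[0,0,0],"twist":0},{"jaw":0,"linear":[0,0,0],"twist":0},{"jaw":0,"linear":[0,0,0],"twist":0},{"jaw":0,"linear":[0,0,0],"twist":0},{"jaw":0,"linear":[0,0,0],"twist":0},{"jaw":0,"linear":[0,0,0],"twist":0}]' 25
python3 -m pendant '[{"jaw":0,"linear":[0.66,0,-0.79],"twist":0},{"jaw":0,"linear":[0.71,0,-0.74],"twist":0},{"jaw":0,"linear":[0.76,0,-0.69],"twist":0},{"jaw":0,"linear":[0.8,0,-0.64],"twist":0},{"jaw":0,"linear":[0.84,0,-0.58],"twist":0},{"jaw":0,"linear":[0.88,0,-0.53],"twist":0},{"jaw":0,"linear":[0.91,0,-0.47],"twist":0}]'
python3 -m pendant '[{"jaw":0,"linear":[0.94,0,-0.4],"twist":0},{"jaw":0,"linear":[0.97,0,-0.34],"twist":0},{"jaw":0,"linear":[0.99,0,-0.27],"twist":0},{"jaw":0,"linear":[1.01,0,-0.21],"twist":0},{"jaw":0,"linear":[1.02,0,-0.14],"twist":0},{"jaw":0,"linear":[1.02,0,-0.07],"twist":0},{"jaw":0,"linear":[1.03,0,0],"twist":0},{"jaw":0,"linear":[0,0,0],"twist":0},{"jaw":0,"linear":[0,0,0],"twist":0}]'
python3 plan.py
```

```text
time: 9.73
position: [0.4416, 0.2062, 0.176]
tool_rot: [0.977, 0.212, -0.001, -0.0]
ft_force: [-1.9, 3.9, -2.6]
grip_width: 0.0197
grip_force: 25.0
time: 10.32
position: [0.4895, 0.2282, 0.2209]
tool_rot: [0.977, 0.212, -0.004, 0.001]
ft_force: [-7.0, 0.3, 6.6]
grip_width: 0.0198
grip_force: 25.0
time: 11.07
position: [0.5595, 0.2601, 0.2383]
tool_rot: [0.977, 0.212, 0.005, -0.001]
ft_force: [-0.9, 5.4, 9.5]
grip_width: 0.0195
grip_force: 25.0
t 11.07 p [0.5595 0.2601 0.2383] phi 0.427 tilt 0.57 q6 1.4 w 0.0195 F [-0.9  5.4  9.5] g 25.0
```

```bash
python3 -m pendant '[{"jaw":0.5,"linear":[0,0,0],"twist":0},{"jaw":0.5,"linear":[0,0,0],"twist":0},{"jaw":0.5,"linear":[0,0,0],"twist":0},{"jaw":0.5,"linear":[0,0,0],"twist":0},{"jaw":0.5,"linear":[0,0,-1.5],"twist":0},{"jaw":0.5,"linear":[0,0,-1.5],"twist":0},{"jaw":0.5,"linear":[0,0,-1.5],"twist":0},{"jaw":0.5,"linear":[0,0,-1.5],"twist":0}]'
python3 -m pendant '[{"jaw":0.5,"linear":[-3,0,0],"twist":0},{"jaw":0.5,"linear":[-3,0,0],"twist":0},{"jaw":0.5,"linear":[-3,-0.5,0],"twist":0},{"jaw":0.5,"linear":[-3,-1,0],"twist":0},{"jaw":0.5,"linear":[-3,-1,0],"twist":0},{"jaw":0.5,"linear":[0,0,1],"twist":0},{"jaw":0.5,"linear":[0,0,0],"twist":0},{"jaw":0.5,"linear":[0,0,0],"twist":0}]'
python3 plan.py .428 .4746 .2702 .2
python3 - <<'E'
from rig import cams
from h import *
c=cams.camera("wrist");cv2.imwrite("pics/w6.png",c["color"]);np.savez("w6.npz",**c);t=cams.camera("top");np.savez("top6.npz",**t)
E
```

```text
time: 11.73
position: [0.556, 0.2574, 0.2948]
tool_rot: [0.977, 0.212, -0.001, 0.0]
ft_force: [0.4, -0.8, 0.2]
grip_width: 0.0435
grip_force: 0.0
time: 12.4
position: [0.4095, 0.2183, 0.2849]
tool_rot: [0.977, 0.212, -0.0, 0.0]
ft_force: [-0.1, -1.1, 0.5]
grip_width: 0.0436
grip_force: 0.0
t 12.4 p [0.4095 0.2183 0.2849] phi 0.427 tilt 0.03 q6 1.39 w 0.0436 F [-0.1 -1.1  0.5] g 0.0
twist deg -0.0
linear cm [ 8.08 -2.02  8.49]
```

View pics/w6.png

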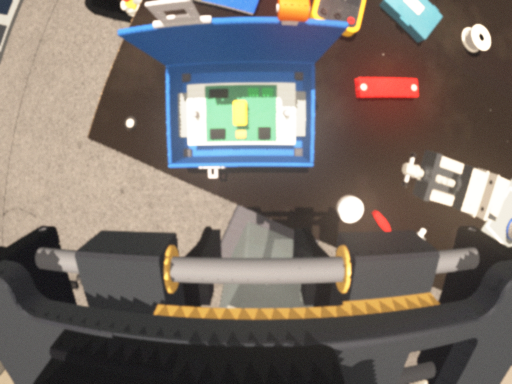

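The lid stands open. The plate shows at (180–305, 83–147) with its yellow block at (240,113).

```bash
python3 - <<'E'
from h import *
c=dict(np.load("w6.npz"));W=wcloud(c);z=W[...,2]
hsv=cv2.cvtColor(c["color"],cv2.COLOR_BGR2HSV).astype(int);H,S=hsv[...,0],hsv[...,1]
k=np.zeros(z.shape,bool);k[90:135,220:260]=1;k&=(H>=20)&(H<=34)&(S>130)
print(rect(W[k]),np.nanmedian(W[k],0),k.sum());k&=(z>.064);print(rect(W[k]),W[k].mean(0))
vv,uu=np.nonzero(k);P=np.array([wray(c,u,v,.07) for u,v in zip(uu,vv)]);print(rect(P))
b=np.zeros(z.shape,bool);b[40:175,150:330]=1;b&=(abs(H-108)<14)&(S>100)&(z>.068)&(z<.08);print("rim",rect(W[b]),np.nanmedian(z[b]))
E
```

```text
(475.3, 269.0, 34.6, 16.8, np.float64(0.673)) [0.47467637 0.26222966 0.06918286] 28
(477.8, 266.2, 32.1, 11.6, np.float64(0.896)) [0.47457078 0.26210257 0.06954686]
(477.9, 266.1, 32.1, 11.6, np.float64(0.897))
rim (472.9, 269.5, 128.4, 180.7, np.float64(0.428)) 0.07490031131366628
```

```bash
python3 plan.py .428 .474 .270 .285 .474 .270 .068
python3 -m pendant '[{"jaw":0.5,"linear":[1.6,-0.4,0],"twist":0},{"jaw":0.5,"linear":[1.6,-0.4,0],"twist":0},{"jaw":0.5,"linear":[1.6,-0.4,0],"twist":0},{"jaw":0.5,"linear":[1.6,-0.4,0],"twist":0},{"jaw":0.5,"linear":[1.6,-0.4,0],"twist":0},{"jaw":0.5,"linear":[0,0,3],"twist":0},{"jaw":0.5,"linear":[0,0,3],"twist":0},{"jaw":0.5,"linear":[0,0,3],"twist":0},{"jaw":0.5,"linear":[0,0,3],"twist":0},{"jaw":0.5,"linear":[0,0,3],"twist":0},{"jaw":0.5,"linear":[0,0,0],"twist":0},{"jaw":0.5,"linear":[0,0,0],"twist":0}]'
python3 plan.py .428 .474 .270 .068
python3 - <<'E'
from rig import cams
import cv2
cv2.imwrite("pics/w7.png",cams.camera("wrist")["color"])
E
```

```text
t 12.5 p [0.4107 0.2186 0.2852] phi 0.427 tilt 0.08 q6 1.39 w 0.0434 F [ 0.1 -0.2  0.2] g 0.0
twist deg -0.1
linear cm [ 7.89 -2.05  0.02]
linear cm [ 0.   0.  21.7]
time: 13.5
position: [0.4739, 0.2697, 0.1336]
tool_rot: [0.977, 0.212, -0.002, 0.0]
ft_force: [0.1, 0.2, 0.8]
grip_width: 0.0434
grip_force: 0.0
t 13.5 p [0.4739 0.2697 0.1336] phi 0.427 tilt 0.2 q6 1.46 w 0.0434 F [0.1 0.2 0.8] g 0.0
twist deg -0.1
linear cm [ 0.02 -0.02  6.56]
```

View pics/w7.png

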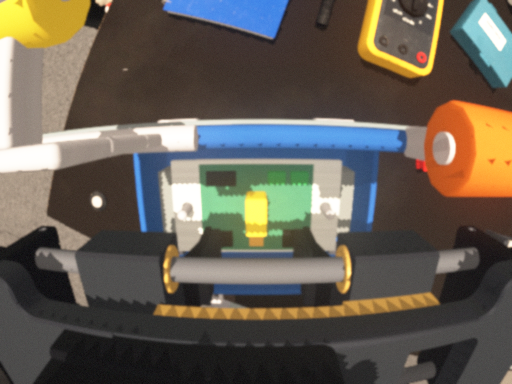

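The block is centred between the fingers at u≈257. I'll lower, grip and lift straight up.

```bash
python3 -m pendant '[{"jaw":0.5,"linear":[0,0,1.64],"twist":0},{"jaw":0.5,"linear":[0,0,1.64],"twist":0},{"jaw":0.5,"linear":[0,0,1.64],"twist":0},{"jaw":0.5,"linear":[0,0,1.64],"twist":0},{"jaw":0.5,"linear":[0,0,0],"twist":0},{"jaw":0,"linear":[0,0,0],"twist":0},{"jaw":0,"linear":[0,0,0],"twist":0},{"jaw":0,"linear":[0,0,0],"twist":0},{"jaw":0,"linear":[0,0,0],"twist":0},{"jaw":0,"linear":[0,0,0],"twist":0},{"jaw":0,"linear":[0,0,0],"twist":0}]' 35
python3 plan.py
python3 -m pendant '[{"jaw":0,"linear":[0,0,-0.4],"twist":0},{"jaw":0,"linear":[0,0,-0.4],"twist":0},{"jaw":0,"linear":[0,0,-0.4],"twist":0},{"jaw":0,"linear":[0,0,-0.4],"twist":0},{"jaw":0,"linear":[0,0,-0.4],"twist":0},{"jaw":0,"linear":[0,0,-0.4],"twist":0}]'
python3 plan.py
python3 -m pendant '[{"jaw":0,"linear":[0,0,-0.6],"twist":0},{"jaw":0,"linear":[0,0,-0.6],"twist":0},{"jaw":0,"linear":[0,0,-1],"twist":0},{"jaw":0,"linear":[0,0,-1.5],"twist":0},{"jaw":0,"linear":[0,0,-2],"twist":0},{"jaw":0,"linear":[0,0,-2],"twist":0},{"jaw":0,"linear":[0,0,-1],"twist":0},{"jaw":0,"linear":[0,0,0],"twist":0},{"jaw":0,"linear":[0,0,0],"twist":0}]'
python3 - <<'E'
from rig import cams
from h import *
c=dict(np.load("top0.npz"));W=cloud(c);z=W[...,2];hsv=cv2.cvtColor(c["color"],cv2.COLOR_BGR2HSV).astype(int)
# mat: flood on grey within z<8mm, ray to z=.003
k=np.zeros(z.shape,np.uint8);k[148:245,286:360]=1
k&=((hsv[...,2]>75)&(hsv[...,1]<60)&(z<.012)).astype(np.uint8)
k[240:]=0
n,l,s,_=cv2.connectedComponentsWithStats(k);i=1+np.argmax(s[1:,4]);print(s[i]);print("mat",rect(W[l==i]))
f=192/np.tan(np.radians(float(c["fov_y"]))/2);V=c["view"];C=-V[:3,:3].T@V[:3,3]
vv,uu=np.nonzero(l==i);n=np.stack([(uu-c["cx"])/f,(vv-c["cy"])/f,1+0*uu],-1)@V[:3,:3];P=C+n*((.003-C[2])/n[:,2:])
print("mat ray",rect(P))
E
```

```text
time: 14.47
position: [0.4743, 0.2703, 0.0702]
tool_rot: [0.977, 0.212, 0.001, -0.0]
ft_force: [-0.0, 0.5, 4.8]
grip_width: 0.0156
grip_force: 35.0
t 14.47 p [0.4743 0.2703 0.0702] phi 0.427 tilt 0.09 q6 1.46 w 0.0156 F [-0.   0.5  4.8] g 35.0
time: 14.97
position: [0.4737, 0.27, 0.0937]
tool_rot: [0.977, 0.212, -0.0, 0.0]
ft_force: [-0.4, -1.3, -3.0]
grip_width: 0.0154
grip_force: 35.0
t 14.97 p [0.4737 0.27   0.0937] phi 0.427 tilt 0.02 q6 1.46 w 0.0154 F [-0.4 -1.3 -3. ] g 35.0
time: 15.72
position: [0.4739, 0.27, 0.1809]
tool_rot: [0.977, 0.212, 0.001, -0.0]
ft_force: [-0.4, -0.9, -1.9]
grip_width: 0.0157
grip_force: 35.0
[ 291  153   65   86 4042]
mat (489.4, -311.2, 178.7, 264.0, np.float64(1.426))
mat ray (490.2, -310.9, 178.1, 265.2, np.float64(1.428))
```

```bash
python3 - <<'E'
from rig import cams
from h import *
c=dict(np.load("top0.npz"));W=cloud(c);z=W[...,2];hsv=cv2.cvtColor(c["color"],cv2.COLOR_BGR2HSV).astype(int)
k=np.zeros(z.shape,np.uint8);k[150:242,288:358]=1
k&=((hsv[...,2]>95)).astype(np.uint8)
k=cv2.morphologyEx(k,cv2.MORPH_OPEN,np.ones((5,5),np.uint8))
f=192/np.tan(np.radians(float(c["fov_y"]))/2);V=c["view"];C=-V[:3,:3].T@V[:3,3]
def ray(uu,vv):
    n=np.stack([(uu-c["cx"])/f,(vv-c["cy"])/f,1+0*uu],-1)@V[:3,:3];return C+n*((.003-C[2])/n[:,2:])
vv,uu=np.nonzero(k);print(k.sum(),"rect",rect(ray(uu,vv)))
# edges by line fit
def line(p): return np.polyfit(p[:,1] if abs(np.ptp(p[:,1]))>np.ptp(p[:,0]) else p[:,0],p[:,0] if abs(np.ptp(p[:,1]))>np.ptp(p[:,0]) else p[:,1],1)
rows=range(165,230)
L=np.array([(np.nonzero(k[r])[0].min()-.5,r) for r in rows]);Rr=np.array([(np.nonzero(k[r])[0].max()+.5,r) for r in rows])
cols=range(302,342);T=np.array([(u,np.nonzero(k[:,u])[0].min()-.5) for u in cols]);B=np.array([(u,np.nonzero(k[:,u])[0].max()+.5) for u in cols])
for n,e in zip("LRTB",(L,Rr,T,B)):
    p=ray(e[:,0],e[:,1])[:,:2];vx,vy,x0,y0=cv2.fitLine(p.astype(np.float32),cv2.DIST_HUBER,0,.001,.001).ravel();print(n,x0.round(4),y0.round(4),np.arctan2(vy,vx).round(3))
cv2.imwrite("pics/mat.png",cv2.resize(np.hstack([c["color"][145:245,280:365],k[145:245,280:365,None].repeat(3,2)*255]),None,fx=4,fy=4))
E
```

```text
4191 rect (480.2, -307.4, 173.0, 242.6, np.float64(1.432))
L 0.4773 -0.2197 -0.141
R 0.4741 -0.3938 -0.14
T 0.603 -0.3063 1.43
B 0.3583 -0.3034 1.434
```

View pics/mat.png

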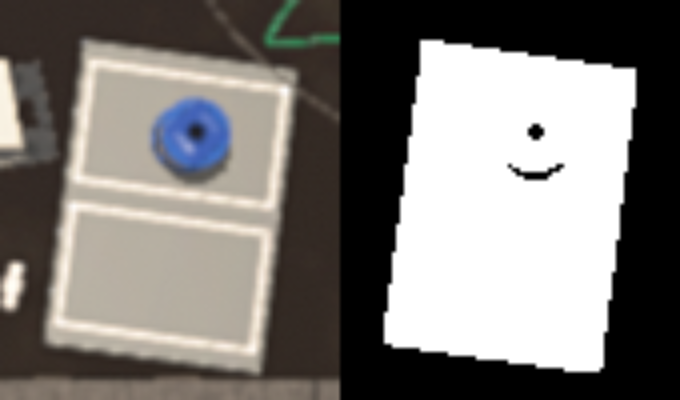

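The mat's centre is (0.480, −0.307) with yaw −0.139. That puts the near bay at (0.424, −0.300), clear of the spool.

```bash
python3 plan.py .427 .445 .12 .22
python3 -m pendant '[{"jaw":0,"linear":[-1.1,1.54,-0.5],"twist":0},{"jaw":0,"linear":[-1.1,1.54,-0.5],"twist":0},{"jaw":0,"linear":[-1.1,1.54,-0.5],"twist":0},{"jaw":0,"linear":[-1.1,1.54,-0.5],"twist":0},{"jaw":0,"linear":[-1.1,1.54,-0.5],"twist":0},{"jaw":0,"linear":[-1.1,1.54,-0.5],"twist":0},{"jaw":0,"linear":[-1.1,1.54,-0.5],"twist":0},{"jaw":0,"linear":[-1.1,1.54,-0.4],"twist":0}]'
python3 -m pendant '[{"jaw":0,"linear":[0,0,0],"twist":4},{"jaw":0,"linear":[0,0,0],"twist":4},{"jaw":0,"linear":[0,0,0],"twist":4},{"jaw":0,"linear":[0,0,0],"twist":4},{"jaw":0,"linear":[0,0,0],"twist":4},{"jaw":0,"linear":[0,0,0],"twist":4},{"jaw":0,"linear":[0,0,0],"twist":4},{"jaw":0,"linear":[0,0,0],"twist":4.4},{"jaw":0,"linear":[0,0,0],"twist":0},{"jaw":0,"linear":[0,0,0],"twist":0}]'
python3 plan.py -.139 .4237 -.2995 .22 .4237 -.2995 .0375
```

```text
t 15.72 p [0.4739 0.27   0.1809] phi 0.427 tilt 0.07 q6 1.46 w 0.0157 F [-0.4 -0.9 -1.9] g 35.0
twist deg 0.0
linear cm [-8.85 12.46 -3.91]
time: 16.38
position: [0.4436, 0.1205, 0.2183]
tool_rot: [0.977, 0.212, -0.001, -0.0]
ft_force: [1.0, 0.3, -2.6]
grip_width: 0.0157
grip_force: 35.0
time: 17.22
position: [0.444, 0.1214, 0.2184]
tool_rot: [0.998, -0.068, -0.001, 0.0]
ft_force: [0.1, -0.2, -2.2]
grip_width: 0.0157
grip_force: 35.0
t 17.22 p [0.444  0.1214 0.2184] phi -0.136 tilt 0.15 q6 1.73 w 0.0157 F [ 0.1 -0.2 -2.2] g 35.0
twist deg 0.2
linear cm [ 3.82 41.96 -0.16]
linear cm [ 0.   -0.   18.25]
```

```bash
python3 -m pendant '[{"jaw":0,"linear":[0.2,2.1,0],"twist":0},{"jaw":0,"linear":[0.2,2.1,0],"twist":0},{"jaw":0,"linear":[0.2,2.1,0],"twist":0},{"jaw":0,"linear":[0.2,2.1,0],"twist":0},{"jaw":0,"linear":[0.2,2.1,0],"twist":0},{"jaw":0,"linear":[0.2,2.1,0],"twist":0},{"jaw":0,"linear":[0.2,2.1,0],"twist":0},{"jaw":0,"linear":[0.2,2.1,0],"twist":0},{"jaw":0,"linear":[0.2,2.1,0],"twist":0},{"jaw":0,"linear":[0.2,2.1,0],"twist":0}]'
python3 -m pendant '[{"jaw":0,"linear":[0.18,2.1,0],"twist":0},{"jaw":0,"linear":[0.18,2.1,0],"twist":0},{"jaw":0,"linear":[0.18,2.1,0],"twist":0},{"jaw":0,"linear":[0.18,2.1,0],"twist":0},{"jaw":0,"linear":[0.18,2.1,0],"twist":0},{"jaw":0,"linear":[0.18,2.1,0],"twist":0},{"jaw":0,"linear":[0.18,2.1,0],"twist":0},{"jaw":0,"linear":[0.18,2.1,0],"twist":0},{"jaw":0,"linear":[0.18,2.1,0],"twist":0},{"jaw":0,"linear":[0.18,2.1,0],"twist":0},{"jaw":0,"linear":[0,0,0],"twist":0},{"jaw":0,"linear":[0,0,0],"twist":0}]'
python3 -m pendant '[{"jaw":0,"linear":[0,0,2],"twist":0},{"jaw":0,"linear":[0,0,2],"twist":0},{"jaw":0,"linear":[0,0,2],"twist":0},{"jaw":0,"linear":[0,0,2],"twist":0},{"jaw":0,"linear":[0,0,2],"twist":0},{"jaw":0,"linear":[0,0,2],"twist":0},{"jaw":0,"linear":[0,0,0],"twist":0},{"jaw":0,"linear":[0,0,0],"twist":0}]'
python3 plan.py -.139 .4237 -.2995 .0375
python3 - <<'E'
from rig import cams
import cv2,numpy as np
a=cams.camera("wrist")["color"];cv2.imwrite("pics/w8.png",a)
E
```

```text
time: 18.05
position: [0.4352, -0.0902, 0.2189]
tool_rot: [0.998, -0.068, -0.001, -0.0]
ft_force: [0.1, -0.7, -1.9]
grip_width: 0.0158
grip_force: 35.0
time: 19.05
position: [0.4243, -0.3005, 0.2187]
tool_rot: [0.998, -0.069, -0.0, -0.001]
ft_force: [-0.1, 0.3, -2.2]
grip_width: 0.0158
grip_force: 35.0
time: 19.72
position: [0.424, -0.298, 0.0985]
tool_rot: [0.998, -0.068, -0.001, -0.002]
ft_force: [-0.1, -0.6, -2.0]
grip_width: 0.0161
grip_force: 35.0
t 19.72 p [ 0.424  -0.298   0.0985] phi -0.137 tilt 0.24 q6 0.88 w 0.0161 F [-0.1 -0.6 -2. ] g 35.0
twist deg 0.1
linear cm [-0.    0.15  6.1 ]
```

View pics/w8.png

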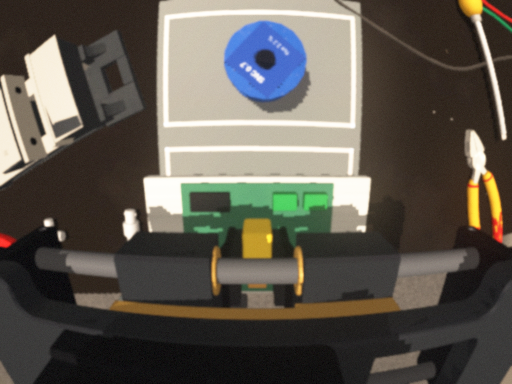

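The plate is square with the near bay and about centred. Lowering and releasing it.

```bash
python3 -m pendant '[{"jaw":0,"linear":[0,0,1.5],"twist":0},{"jaw":0,"linear":[0,0.1,1.5],"twist":0},{"jaw":0,"linear":[0,0,1.5],"twist":0},{"jaw":0,"linear":[0,0,1],"twist":0},{"jaw":0,"linear":[0,0,0.5],"twist":0},{"jaw":0,"linear":[0,0,0],"twist":0},{"jaw":0,"linear":[0,0,0],"twist":0}]'
python3 -m pendant '[{"jaw":0.4,"linear":[0,0,0],"twist":0},{"jaw":0.4,"linear":[0,0,0],"twist":0},{"jaw":0.4,"linear":[0,0,0],"twist":0},{"jaw":0.4,"linear":[0,0,-1],"twist":0},{"jaw":0.4,"linear":[0,0,-2],"twist":0},{"jaw":0.4,"linear":[0,0,-3],"twist":0},{"jaw":0.4,"linear":[0,0,-3],"twist":0},{"jaw":0.4,"linear":[0,0,-3],"twist":0},{"jaw":0.4,"linear":[0,0,-3],"twist":0},{"jaw":0.4,"linear":[0,0,0],"twist":0}]'
python3 plan.py -.137 .38 -.15 .2
```

```text
time: 20.35
position: [0.4249, -0.301, 0.0399]
tool_rot: [0.998, -0.069, 0.0, 0.0]
ft_force: [0.4, -0.4, -1.8]
grip_width: 0.0155
grip_force: 35.0
time: 21.18
position: [0.4272, -0.3034, 0.1959]
tool_rot: [0.998, -0.069, 0.005, 0.004]
ft_force: [-0.9, -0.7, 0.7]
grip_width: 0.0352
grip_force: 0.0
t 21.18 p [ 0.4272 -0.3034  0.1959] phi -0.138 tilt 0.75 q6 0.88 w 0.0352 F [-0.9 -0.7  0.7] g 0.0
twist deg -0.0
linear cm [ -6.77 -14.55  -0.41]
```

```bash
python3 plan.py -.137 .385 -.06 .26
python3 -m pendant '[{"jaw":0.6,"linear":[-0.62,-1.95,-0.53],"twist":0},{"jaw":0.6,"linear":[-0.62,-1.95,-0.53],"twist":0},{"jaw":0.6,"linear":[-0.62,-1.95,-0.53],"twist":0},{"jaw":0.6,"linear":[-0.62,-1.95,-0.53],"twist":0},{"jaw":0.6,"linear":[-0.62,-1.95,-0.53],"twist":0},{"jaw":0.6,"linear":[-0.62,-1.95,-0.53],"twist":0},{"jaw":0.6,"linear":[-0.62,-1.95,-0.53],"twist":0},{"jaw":0.6,"linear":[-0.62,-1.95,-0.53],"twist":0},{"jaw":0.6,"linear":[-0.62,-1.95,-0.53],"twist":0},{"jaw":0.6,"linear":[-0.62,-1.95,-0.53],"twist":0},{"jaw":0.6,"linear":[-0.62,-1.95,-0.53],"twist":0},{"jaw":0.6,"linear":[-0.62,-1.95,-0.53],"twist":0}]'
python3 -m pendant '[{"jaw":0.6,"linear":[0,0,0],"twist":0},{"jaw":0.6,"linear":[0,0,0],"twist":0}]'
python3 - <<'E'
from rig import cams
import cv2,numpy as np
c=cams.camera("wrist");cv2.imwrite("pics/w9.png",c["color"]);np.savez("w9.npz",**c)
c=cams.camera("top");np.savez("top9.npz",**c)
E
```

```text
t 21.18 p [ 0.4272 -0.3034  0.1959] phi -0.138 tilt 0.75 q6 0.88 w 0.0352 F [-0.9 -0.7  0.7] g 0.0
twist deg -0.0
linear cm [ -7.5  -23.53  -6.41]
time: 22.18
position: [0.3823, -0.0577, 0.2535]
tool_rot: [0.998, -0.069, 0.0, 0.0]
ft_force: [0.1, 0.2, -0.1]
grip_width: 0.0525
grip_force: 0.0
time: 22.35
position: [0.3828, -0.0582, 0.2534]
tool_rot: [0.998, -0.068, 0.001, 0.0]
ft_force: [0.1, -1.3, -0.4]
grip_width: 0.0525
grip_force: 0.0
```

View pics/w9.png

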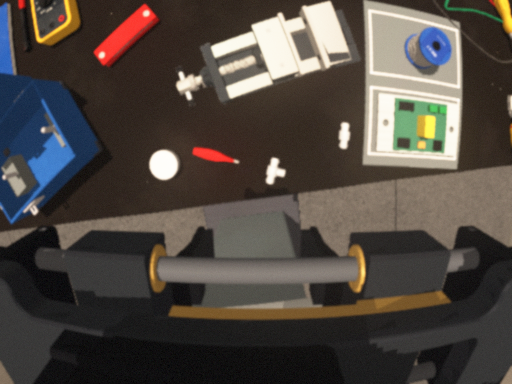

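All four fittings are in view: tin (164,164), clip (215,156), tee (274,171), straight adapter (344,135). The plate lies square in the near bay. Measuring the fittings.

```bash
cat > fit.py <<'E'
from h import *
def meas(c,show=()):
    W=wcloud(c);z=W[...,2];hsv=cv2.cvtColor(c["color"],cv2.COLOR_BGR2HSV).astype(int)
    k=(W[...,0]>.30)&(W[...,0]<.56)&(W[...,1]<.16)&(W[...,1]>-.24)&(hsv[...,2]>110)&(z<.05)&(z>-.005);k[205:]=0
    n,l,s,_=cv2.connectedComponentsWithStats(k.astype(np.uint8))
    for i in range(1,n):
        if s[i,4]<25 or s[i,4]>1200: continue
        vv,uu=np.nonzero(l==i);hz=np.nanpercentile(z[l==i],80)
        P=np.array([wray(c,u,v,.009) for u,v in zip(uu,vv)])[:,:2]
        m=P.mean(0);e,U=np.linalg.eigh(np.cov((P-m).T));ax=U[:,1]
        print("px",s[i,:2]+s[i,2:4]//2,"n",s[i,4],"S",int(np.median(hsv[...,1][l==i])),"mean",m.round(4),"rect",rect(P),"axis",np.arctan2(ax[1],ax[0]).round(3),"sd",np.sqrt(e).round(4),"z80",hz.round(4))
        if i in show or 'all' in show: print(c["color"][s[i,1]-1:s[i,1]+s[i,3]+1,s[i,0]-1:s[i,0]+s[i,2]+1].max(-1))
if __name__=="__main__": 
    c=dict(np.load("w9.npz"));meas(c)
    print(c["color"][155:190:1,258:292].max(-1)//26)
E
python3 - <<'E'
import fit,numpy as np
np.set_printoptions(linewidth=250)
c=dict(np.load("w9.npz"));fit.meas(c)
for r in c["color"][156:190,260:290].max(-1)//26: print("".join(map(str,r)))
E
```

```text
px [309  52] n 519 S 48 mean [ 0.5282 -0.1478] rect (535.2, -139.2, 62.6, 43.8, np.float64(0.259)) axis 3.136 sd [0.0098 0.0163] z80 0.0396
px [347  46] n 34 S 51 mean [ 0.5418 -0.2021] rect (541.7, -202.1, 33.7, 2.0, np.float64(0.187)) axis -2.957 sd [0.0006 0.01  ] z80 0.0109
px [237  65] n 449 S 47 mean [ 0.5291 -0.0533] rect (529.0, -52.8, 16.8, 51.2, np.float64(0.223)) axis 1.778 sd [0.0045 0.0143] z80 0.0354
px [340  64] n 34 S 54 mean [ 0.5179 -0.1872] rect (518.1, -187.4, 3.6, 35.6, np.float64(0.27)) axis 1.796 sd [0.0008 0.0112] z80 0.0418
px [190  86] n 476 S 42 mean [0.5149 0.0139] rect (511.5, 13.4, 39.5, 36.3, np.float64(1.167)) axis 1.465 sd [0.0087 0.0094] z80 0.0384
px [344 136] n 277 S 26 mean [ 0.4198 -0.1818] rect (419.1, -181.9, 17.1, 36.7, np.float64(1.471)) axis 2.96 sd [0.0043 0.0101] z80 0.0132
px [215 155] n 434 S 203 mean [ 0.4155 -0.0036] rect (414.3, -7.1, 64.2, 16.3, np.float64(1.175)) axis 1.177 sd [0.004  0.0164] z80 0.0126
px [164 165] n 756 S 5 mean [0.4138 0.0661] rect (413.3, 66.4, 42.5, 43.3, np.float64(1.383)) axis 2.102 sd [0.0109 0.0114] z80 0.0
[... 495 characters left out ...]
999987543222222222
222222368999999998765443322222
222222479999999999988776532222
222222489999999999999998753212
222223589999999999999999863222
222223589999999999999999853222
122223689999999999999999852222
222223589999999999999999742222
222222479999999888888998632222
222222479999998755556776422222
222222589999997532333444322222
222223689999986322222222222222
222224799999985322212222222222
212224799999975322222212222222
222224799999974322222222222222
222223689999864222222222212222
221222467888743222222222212222
222222234555432222222222222222
222222222222222222221222222222
222222222222222222222212122212
222222211122211222112111122222
221222111111112111111111111212
222221111111111111111111111112
```

The tee was knocked from x≈0.42 to (0.383, −0.081). The others are where they were. I'll take the tin first.

```bash
python3 - <<'E'
from h import *
c=dict(np.load("w9.npz"));W=wcloud(c);z=W[...,2]
k=(W[...,0]>.4)&(W[...,0]<.6)&(W[...,1]>-.23)&(W[...,1]<.05);k[205:]=0;print("vice top",np.nanpercentile(z[k],99.5))
E
python3 -m pendant '[{"jaw":0.75,"linear":[0,0,0],"twist":-6.86},{"jaw":0.75,"linear":[0,0,0],"twist":-6.86},{"jaw":0.75,"linear":[0,0,0],"twist":-6.86},{"jaw":0.75,"linear":[0,0,0],"twist":-6.86},{"jaw":0.75,"linear":[0,0,0],"twist":-6.86},{"jaw":0.75,"linear":[0,0,0],"twist":-6.86},{"jaw":0.75,"linear":[0,0,0],"twist":-6.86},{"jaw":0.75,"linear":[0,0,0],"twist":-6.86},{"jaw":0.75,"linear":[0,0,0],"twist":-6.86},{"jaw":0.75,"linear":[0,0,0],"twist":-6.86},{"jaw":0.75,"linear":[0,0,0],"twist":-6.86},{"jaw":0.75,"linear":[0,0,0],"twist":0}]'
python3 plan.py 1.18 .4135 .066 .1 .4135 .066 .02
```

```text
vice top 0.06336198430575173
time: 23.45
position: [0.3833, -0.0599, 0.2527]
tool_rot: [0.831, 0.556, -0.0, -0.0]
ft_force: [-0.4, -0.0, -0.2]
grip_width: 0.0651
grip_force: 0.0
t 23.45 p [ 0.3833 -0.0599  0.2527] phi 1.179 tilt 0.02 q6 -0.05 w 0.0651 F [-0.4 -0.  -0.2] g 0.0
twist deg -0.0
linear cm [12.79 -2.   15.27]
linear cm [0. 0. 8.]
```

```bash
python3 -m pendant '[{"jaw":0.75,"linear":[2.13,-0.33,2.54],"twist":0},{"jaw":0.75,"linear":[2.13,-0.33,2.54],"twist":0},{"jaw":0.75,"linear":[2.13,-0.33,2.54],"twist":0},{"jaw":0.75,"linear":[2.13,-0.33,2.54],"twist":0},{"jaw":0.75,"linear":[2.13,-0.33,2.54],"twist":0},{"jaw":0.75,"linear":[2.13,-0.33,2.54],"twist":0},{"jaw":0.75,"linear":[0,0,2],"twist":0},{"jaw":0.75,"linear":[0,0,2],"twist":0},{"jaw":0.75,"linear":[0,0,2],"twist":0},{"jaw":0.75,"linear":[0,0,2],"twist":0},{"jaw":0.75,"linear":[0,0,0],"twist":0},{"jaw":0.75,"linear":[0,0,0],"twist":0}]'
python3 plan.py 1.18 .4135 .066 .02
python3 -m pendant '[{"jaw":0,"linear":[0,0,0],"twist":0},{"jaw":0,"linear":[0,0,0],"twist":0},{"jaw":0,"linear":[0,0,0],"twist":0},{"jaw":0,"linear":[0,0,0],"twist":0},{"jaw":0,"linear":[0,0,0],"twist":0},{"jaw":0,"linear":[0,0,0],"twist":0},{"jaw":0,"linear":[0,0,-2.2],"twist":0},{"jaw":0,"linear":[0,0,-2.2],"twist":0},{"jaw":0,"linear":[0,0,-2.2],"twist":0},{"jaw":0,"linear":[0,0,-2.2],"twist":0},{"jaw":0,"linear":[0,0,-2.2],"twist":0},{"jaw":0,"linear":[0,0,-2],"twist":0}]' 25
python3 -m pendant '[{"jaw":0,"linear":[0,0,0],"twist":6.15},{"jaw":0,"linear":[0,0,0],"twist":6.15},{"jaw":0,"linear":[0,0,0],"twist":6.15},{"jaw":0,"linear":[0,0,0],"twist":6.15},{"jaw":0,"linear":[0,0,0],"twist":6.15},{"jaw":0,"linear":[0,0,0],"twist":6.15},{"jaw":0,"linear":[0,0,0],"twist":6.15},{"jaw":0,"linear":[0,0,0],"twist":0}]'
python3 plan.py .428 .4781 .2851 .15 .4781 .2851 .04
```

```text
time: 24.45
position: [0.4139, 0.0663, 0.0194]
tool_rot: [0.832, 0.554, -0.001, -0.0]
ft_force: [-0.0, -0.4, -0.1]
grip_width: 0.0652
grip_force: 0.0
t 24.45 p [0.4139 0.0663 0.0194] phi 1.175 tilt 0.08 q6 0.29 w 0.0652 F [-0.  -0.4 -0.1] g 0.0
twist deg -0.3
linear cm [-0.04 -0.03 -0.06]
time: 25.45
position: [0.4132, 0.067, 0.1519]
tool_rot: [0.831, 0.556, 0.0, 0.0]
ft_force: [0.1, -0.5, -0.1]
grip_width: 0.0383
grip_force: 25.0
time: 26.12
position: [0.4132, 0.067, 0.1506]
tool_rot: [0.977, 0.211, -0.0, -0.0]
ft_force: [-0.9, -0.6, 0.3]
grip_width: 0.0386
grip_force: 25.0
t 26.12 p [0.4132 0.067  0.1506] phi 0.426 tilt 0.02 q6 1.04 w 0.0386 F [-0.9 -0.6  0.3] g 25.0
twist deg -0.1
linear cm [ 14.96 -17.15   0.06]
linear cm [ 0.  0. 11.]
```

```bash
python3 -m pendant '[{"jaw":0,"linear":[1.66,-1.9,0],"twist":0},{"jaw":0,"linear":[1.66,-1.9,0],"twist":0},{"jaw":0,"linear":[1.66,-1.9,0],"twist":0},{"jaw":0,"linear":[1.66,-1.9,0],"twist":0},{"jaw":0,"linear":[1.66,-1.9,0],"twist":0},{"jaw":0,"linear":[1.66,-1.9,0],"twist":0},{"jaw":0,"linear":[1.66,-1.9,0],"twist":0},{"jaw":0,"linear":[1.66,-1.9,0],"twist":0},{"jaw":0,"linear":[1.66,-1.9,0],"twist":0},{"jaw":0,"linear":[0,0,0],"twist":0},{"jaw":0,"linear":[0,0,0],"twist":0}]'
python3 plan.py .428 .4781 .2851 .04
python3 -m pendant '[{"jaw":0,"linear":[0,0,2],"twist":0},{"jaw":0,"linear":[0,0,2],"twist":0},{"jaw":0,"linear":[0,0,2],"twist":0},{"jaw":0,"linear":[0,0,2],"twist":0},{"jaw":0,"linear":[0,0,2],"twist":0},{"jaw":0,"linear":[0,0,1],"twist":0},{"jaw":0,"linear":[0,0,0],"twist":0},{"jaw":0,"linear":[0,0,0],"twist":0}]'
python3 -m pendant '[{"jaw":0.53,"linear":[0,0,0],"twist":0},{"jaw":0.53,"linear":[0,0,0],"twist":0},{"jaw":0.53,"linear":[0,0,0],"twist":0},{"jaw":0.53,"linear":[0,0,0],"twist":0},{"jaw":0.53,"linear":[0,0,-2],"twist":0},{"jaw":0.53,"linear":[0,0,-3],"twist":0},{"jaw":0.53,"linear":[0,0,-3],"twist":0},{"jaw":0.53,"linear":[0,0,-3],"twist":0},{"jaw":0.53,"linear":[0,0,0],"twist":0}]'
python3 plan.py .428 .41 .2 .16 .395 -.08 .16
```

```text
time: 27.03
position: [0.4783, 0.2853, 0.1503]
tool_rot: [0.977, 0.214, -0.0, 0.0]
ft_force: [-0.1, -0.3, -0.9]
grip_width: 0.0382
grip_force: 25.0
t 27.03 p [0.4783 0.2853 0.1503] phi 0.432 tilt 0.02 q6 1.48 w 0.0382 F [-0.1 -0.3 -0.9] g 25.0
twist deg 0.2
linear cm [-3.000e-02  1.000e-02  1.103e+01]
time: 27.7
position: [0.4781, 0.2837, 0.0404]
tool_rot: [0.977, 0.212, -0.001, 0.0]
ft_force: [0.2, 0.0, -0.7]
grip_width: 0.0385
grip_force: 25.0
time: 28.45
position: [0.4822, 0.286, 0.1566]
tool_rot: [0.977, 0.212, 0.006, -0.001]
ft_force: [0.7, 0.5, 0.1]
grip_width: 0.0461
grip_force: 0.0
t 28.45 p [0.4822 0.286  0.1566] phi 0.428 tilt 0.71 q6 1.48 w 0.0461 F [0.7 0.5 0.1] g 0.0
twist deg 0.0
linear cm [-10.14   4.83  -0.34]
linear cm [-12.99  24.85  -0.  ]
```

```bash
python3 -m pendant '[{"jaw":0.4,"linear":[-1.56,1.85,0],"twist":0},{"jaw":0.4,"linear":[-1.56,1.85,0],"twist":0},{"jaw":0.4,"linear":[-1.56,1.85,0],"twist":0},{"jaw":0.4,"linear":[-1.56,1.85,0],"twist":0},{"jaw":0.4,"linear":[-1.56,1.85,0],"twist":0},{"jaw":0.4,"linear":[-1.56,1.85,0],"twist":0},{"jaw":0.4,"linear":[-1.56,1.85,0],"twist":0},{"jaw":0.4,"linear":[-1.56,1.85,0],"twist":0}]'
python3 -m pendant '[{"jaw":0.4,"linear":[0,0,0],"twist":6.97},{"jaw":0.4,"linear":[0,0,0],"twist":6.97},{"jaw":0.4,"linear":[0,0,0],"twist":6.97},{"jaw":0.4,"linear":[0,0,0],"twist":6.97},{"jaw":0.4,"linear":[0,0,0],"twist":6.97},{"jaw":0.4,"linear":[0,0,0],"twist":0}]'
python3 plan.py -.18 .4192 -.182 .16 .4192 -.182 .02
```

```text
time: 29.12
position: [0.4259, 0.0971, 0.1506]
tool_rot: [0.977, 0.212, 0.0, 0.0]
ft_force: [0.5, 0.3, -0.9]
grip_width: 0.0348
grip_force: 0.0
time: 29.62
position: [0.4263, 0.098, 0.1506]
tool_rot: [0.996, -0.091, 0.0, -0.0]
ft_force: [-1.2, -0.2, -0.9]
grip_width: 0.0351
grip_force: 0.0
t 29.62 p [0.4263 0.098  0.1506] phi -0.183 tilt 0.02 q6 1.72 w 0.0351 F [-1.2 -0.2 -0.9] g 0.0
twist deg -0.1
linear cm [ 4.31 27.68 -0.94]
linear cm [ 0. -0. 14.]
```

```bash
python3 -m pendant '[{"jaw":0.4,"linear":[0.43,2.77,0],"twist":0},{"jaw":0.4,"linear":[0.43,2.77,0],"twist":0},{"jaw":0.4,"linear":[0.43,2.77,0],"twist":0},{"jaw":0.4,"linear":[0.43,2.77,0],"twist":0},{"jaw":0.4,"linear":[0.43,2.77,0],"twist":0},{"jaw":0.4,"linear":[0.43,2.77,0],"twist":0},{"jaw":0.4,"linear":[0.43,2.77,0],"twist":0},{"jaw":0.4,"linear":[0.43,2.77,0],"twist":0},{"jaw":0.4,"linear":[0.43,2.77,0],"twist":0},{"jaw":0.4,"linear":[0.43,2.77,0],"twist":0},{"jaw":0.4,"linear":[0,0,0],"twist":0}]'
python3 -m pendant '[{"jaw":0.4,"linear":[0,0,2.1],"twist":0},{"jaw":0.4,"linear":[0,0,2.1],"twist":0},{"jaw":0.4,"linear":[0,0,2.1],"twist":0},{"jaw":0.4,"linear":[0,0,2.1],"twist":0},{"jaw":0.4,"linear":[0,0,2.1],"twist":0},{"jaw":0.4,"linear":[0,0,1.5],"twist":0},{"jaw":0.4,"linear":[0,0,1],"twist":0},{"jaw":0.4,"linear":[0,0,0],"twist":0},{"jaw":0.4,"linear":[0,0,0],"twist":0}]'
python3 plan.py -.18 .4192 -.182 .02
python3 -m pendant '[{"jaw":0,"linear":[0,0,0],"twist":0},{"jaw":0,"linear":[0,0,0],"twist":0},{"jaw":0,"linear":[0,0,0],"twist":0},{"jaw":0,"linear":[0,0,0],"twist":0},{"jaw":0,"linear":[0,0,0],"twist":0},{"jaw":0,"linear":[0,0,0],"twist":0}]' 25
python3 -m pendant '[{"jaw":0,"linear":[0,0,-1.5],"twist":0},{"jaw":0,"linear":[0,0,-2.2],"twist":0},{"jaw":0,"linear":[0,0,-2.2],"twist":0},{"jaw":0,"linear":[0,0,-2.2],"twist":0},{"jaw":0,"linear":[0,0,-2.2],"twist":0},{"jaw":0,"linear":[0,0,-2],"twist":0},{"jaw":0,"linear":[0,0,0],"twist":0}]'
python3 plan.py -.18 .4272 .05 .15
```

```text
time: 30.53
position: [0.4208, -0.1877, 0.151]
tool_rot: [0.996, -0.091, 0.002, 0.002]
ft_force: [0.8, 0.2, 0.5]
grip_width: 0.0348
grip_force: 0.0
time: 31.28
position: [0.4188, -0.1818, 0.0204]
tool_rot: [0.996, -0.089, -0.0, -0.0]
ft_force: [0.0, 0.4, -0.7]
grip_width: 0.0349
grip_force: 0.0
t 31.28 p [ 0.4188 -0.1818  0.0204] phi -0.179 tilt 0.06 q6 1.09 w 0.0349 F [ 0.   0.4 -0.7] g 0.0
twist deg 0.0
linear cm [0.04 0.01 0.04]
time: 31.78
position: [0.4193, -0.1825, 0.0212]
tool_rot: [0.996, -0.09, 0.001, 0.0]
ft_force: [-0.4, -0.4, 6.5]
grip_width: 0.0141
grip_force: 25.0
time: 32.37
position: [0.4206, -0.1834, 0.1467]
tool_rot: [0.996, -0.09, 0.003, 0.002]
ft_force: [0.4, -0.2, -0.4]
grip_width: 0.0143
grip_force: 25.0
t 32.37 p [ 0.4206 -0.1834  0.1467] phi -0.18 tilt 0.41 q6 1.1 w 0.0143 F [ 0.4 -0.2 -0.4] g 25.0
twist deg -0.0
linear cm [ -3.53 -23.08  -0.33]
```

```bash
python3 -m pendant '[{"jaw":0,"linear":[-0.44,-2.88,0],"twist":0},{"jaw":0,"linear":[-0.44,-2.88,0],"twist":0},{"jaw":0,"linear":[-0.44,-2.88,0],"twist":0},{"jaw":0,"linear":[-0.44,-2.88,0],"twist":0},{"jaw":0,"linear":[-0.44,-2.88,0],"twist":0},{"jaw":0,"linear":[-0.44,-2.88,0],"twist":0},{"jaw":0,"linear":[-0.44,-2.88,0],"twist":0},{"jaw":0,"linear":[-0.44,-2.88,0],"twist":0},{"jaw":0,"linear":[0,0,0],"twist":0}]'
python3 -m pendant '[{"jaw":0,"linear":[0,0,0],"twist":-6.97},{"jaw":0,"linear":[0,0,0],"twist":-6.97},{"jaw":0,"linear":[0,0,0],"twist":-6.97},{"jaw":0,"linear":[0,0,0],"twist":-6.97},{"jaw":0,"linear":[0,0,0],"twist":-6.97},{"jaw":0,"linear":[0,0,0],"twist":0}]'
python3 plan.py .428 .4272 .2761 .15 .4272 .2761 .04
```

```text
time: 33.12
position: [0.424, 0.0547, 0.1428]
tool_rot: [0.996, -0.088, -0.001, -0.001]
ft_force: [-0.1, 0.4, 0.3]
grip_width: 0.0144
grip_force: 25.0
time: 33.62
position: [0.4252, 0.0503, 0.1429]
tool_rot: [0.977, 0.213, -0.001, -0.0]
ft_force: [-0.4, -0.7, 0.7]
grip_width: 0.0136
grip_force: 25.0
t 33.62 p [0.4252 0.0503 0.1429] phi 0.429 tilt 0.08 q6 1.0 w 0.0136 F [-0.4 -0.7  0.7] g 25.0
twist deg 0.1
linear cm [  9.55 -20.46  -0.71]
linear cm [ 0.  0. 11.]
```

```bash
python3 -m pendant '[{"jaw":0,"linear":[0.96,-2.05,-0.07],"twist":0},{"jaw":0,"linear":[0.96,-2.05,-0.07],"twist":0},{"jaw":0,"linear":[0.96,-2.05,-0.07],"twist":0},{"jaw":0,"linear":[0.96,-2.05,-0.07],"twist":0},{"jaw":0,"linear":[0.96,-2.05,-0.07],"twist":0},{"jaw":0,"linear":[0.96,-2.05,-0.07],"twist":0},{"jaw":0,"linear":[0.96,-2.05,-0.07],"twist":0},{"jaw":0,"linear":[0.96,-2.05,-0.07],"twist":0},{"jaw":0,"linear":[0.96,-2.05,-0.07],"twist":0},{"jaw":0,"linear":[0.96,-2.05,-0.07],"twist":0},{"jaw":0,"linear":[0,0,0],"twist":0},{"jaw":0,"linear":[0,0,0],"twist":0}]'
python3 plan.py .428 .4272 .2761 .036
python3 -m pendant '[{"jaw":0,"linear":[0,0,2],"twist":0},{"jaw":0,"linear":[0,0,2],"twist":0},{"jaw":0,"linear":[0,0,2],"twist":0},{"jaw":0,"linear":[0,0,2],"twist":0},{"jaw":0,"linear":[0,0,2],"twist":0},{"jaw":0,"linear":[0,0,1.3],"twist":0},{"jaw":0,"linear":[0,0,0],"twist":0},{"jaw":0,"linear":[0,0,0],"twist":0}]'
python3 -m pendant '[{"jaw":0.28,"linear":[0,0,0],"twist":0},{"jaw":0.28,"linear":[0,0,0],"twist":0},{"jaw":0.28,"linear":[0,0,0],"twist":0},{"jaw":0.28,"linear":[0,0,-2],"twist":0},{"jaw":0.28,"linear":[0,0,-3],"twist":0},{"jaw":0.28,"linear":[0,0,-3],"twist":0},{"jaw":0.28,"linear":[0,0,-3],"twist":0},{"jaw":0.28,"linear":[0,0,0],"twist":0}]'
python3 plan.py .428 .41 .09 .15
```

```text
time: 34.62
position: [0.4278, 0.2774, 0.15]
tool_rot: [0.977, 0.212, -0.0, 0.0]
ft_force: [0.0, 0.0, -0.7]
grip_width: 0.0137
grip_force: 25.0
t 34.62 p [0.4278 0.2774 0.15  ] phi 0.427 tilt 0.04 q6 1.5 w 0.0137 F [ 0.   0.  -0.7] g 25.0
twist deg -0.0
linear cm [-0.11  0.09 11.4 ]
time: 35.28
position: [0.4275, 0.2757, 0.0369]
tool_rot: [0.977, 0.211, -0.001, 0.0]
ft_force: [0.7, 0.2, -0.8]
grip_width: 0.0141
grip_force: 25.0
time: 35.95
position: [0.4315, 0.2787, 0.1534]
tool_rot: [0.977, 0.212, 0.006, -0.001]
ft_force: [0.9, 0.3, 0.0]
grip_width: 0.0242
grip_force: 0.0
t 35.95 p [0.4315 0.2787 0.1534] phi 0.428 tilt 0.72 q6 1.5 w 0.0242 F [0.9 0.3 0. ] g 0.0
twist deg -0.0
linear cm [-9.78 16.27  0.34]
```

```bash
python3 -m pendant '[{"jaw":0.4,"linear":[-1.3,2.05,-0.4],"twist":0},{"jaw":0.4,"linear":[-1.3,2.05,-0.4],"twist":0},{"jaw":0.4,"linear":[-1.3,2.05,-0.4],"twist":0},{"jaw":0.4,"linear":[-1.3,2.05,-0.4],"twist":0},{"jaw":0.4,"linear":[-1.3,2.05,-0.4],"twist":0},{"jaw":0.4,"linear":[-1.3,2.05,-0.4],"twist":0},{"jaw":0.4,"linear":[-1.3,2.05,-0.4],"twist":0},{"jaw":0.4,"linear":[-1.3,2.05,-0.4],"twist":0},{"jaw":0.4,"linear":[0,0,0],"twist":6},{"jaw":0.4,"linear":[0,0,0],"twist":6},{"jaw":0.4,"linear":[0,0,0],"twist":0},{"jaw":0.4,"linear":[0,0,0],"twist":0}]'
python3 plan.py
python3 - <<'E'
from rig import cams
import fit,numpy as np
c=cams.camera("wrist");np.savez("w10.npz",**c);fit.meas(c)
from h import *
t=cams.camera("top");np.savez("top10.npz",**t);W=cloud(t);z=W[...,2]
yaw=.428;d=W[...,:2]-[.474,.27];X=d[...,0]*np.cos(yaw)+d[...,1]*np.sin(yaw);Y=-d[...,0]*np.sin(yaw)+d[...,1]*np.cos(yaw)
hs=cv2.cvtColor(t["color"],cv2.COLOR_BGR2HSV)
for a in np.arange(.055,-.06,-.01): print(" ".join("%3.0f/%3.0f"%(1000*np.nanmedian(z[m]) if (m:=(abs(X-a)<.005)&(abs(Y-b)<.005)).any() else -9, hs[...,2][m].mean() if m.any() else 0) for b in np.arange(.05,-.051,-.01)))
E
```

```text
time: 36.95
position: [0.4013, 0.0847, 0.1798]
tool_rot: [0.994, 0.11, 0.0, 0.0]
ft_force: [-0.1, -0.2, 0.7]
grip_width: 0.0349
grip_force: 0.0
t 36.95 p [0.4013 0.0847 0.1798] phi 0.221 tilt 0.03 q6 1.28 w 0.0349 F [-0.1 -0.2  0.7] g 0.0
px [336 188] n 619 S 177 mean [ 0.4168 -0.0007] rect (415.2, -3.8, 61.8, 17.7, np.float64(1.159)) axis 1.177 sd [0.0044 0.0153] z80 0.0127
 33/ 87  36/ 86  41/ 86  34/ 86  29/ 86  45/ 86  35/ 85  35/ 86  34/ 87  30/ 90  29/ 91
  5/ 97   4/ 97   5/ 97   4/ 98   4/ 97   6/ 97   6/ 97   6/ 96   5/ 95   5/ 96   6/ 96
  5/ 98   4/ 98   5/ 98   3/ 99   6/ 99   5/ 97   6/ 97   5/ 97   5/ 97   5/ 96   5/ 94
  7/ 88   5/ 98   6/104  19/132  26/144   8/116   5/ 98   8/ 98   5/ 98   6/ 96   6/ 88
 13/ 97   5/ 99  16/131  23/156  24/156  24/173   8/115   7/ 97   5/ 98   5/ 98  35/ 95
 17/129   5/167  19/203  23/194  23/198  24/231   9/169   5/151   5/174   6/167  -9/  0
 22/129   7/200   5/218  22/243  25/255  21/199   6/155   6/199   6/199   6/197   7/166
 17/122   6/200   5/198   4/171   8/161   6/136  -9/  0   7/195   5/194   7/196  36/181
 17/137   4/201   7/208  10/199   4/174  -9/  0  -9/  0  -9/  0  -9/  0   6/192  30/183
  6/140   5/203   9/234  18/230  -9/  0  -9/  0  -9/  0  -9/  0  -9/  0  -9/  0   5/131
  6/197   5/201  15/202  18/220  -9/  0  -9/  0  -9/  0  -9/  0  -9/  0  -9/  0  -9/  0
  6/198   7/195  -9/  0  -9/  0  -9/  0  -9/  0  -9/  0  -9/  0  -9/  0  -9/  0  -9/  0
```

Tin and straight adapter lie in the well (heights 23 mm and 18 mm in the grid). Next the clip.

```bash
python3 -m pendant '[{"jaw":0.4,"linear":[0,0,0],"twist":-6.85},{"jaw":0.4,"linear":[0,0,0],"twist":-6.85},{"jaw":0.4,"linear":[0,0,0],"twist":-6.85},{"jaw":0.4,"linear":[0,0,0],"twist":-6.85},{"jaw":0.4,"linear":[0,0,0],"twist":-6.85},{"jaw":0.4,"linear":[0,0,0],"twist":-6.85},{"jaw":0.4,"linear":[0,0,0],"twist":-6.85},{"jaw":0.4,"linear":[0,0,0],"twist":-6.85},{"jaw":0.4,"linear":[0,0,0],"twist":0}]'
python3 plan.py 1.177 .416 -.002 .1 .416 -.002 .02
```

```text
time: 37.8
position: [0.4013, 0.0851, 0.1795]
tool_rot: [0.831, 0.556, -0.0, -0.0]
ft_force: [-0.7, -0.2, -0.4]
grip_width: 0.0349
grip_force: 0.0
t 37.8 p [0.4013 0.0851 0.1795] phi 1.179 tilt 0.01 q6 0.33 w 0.0349 F [-0.7 -0.2 -0.4] g 0.0
twist deg 0.1
linear cm [-7.48  4.7   7.95]
linear cm [0. 0. 8.]
```

```bash
python3 -m pendant '[{"jaw":0.4,"linear":[-1.87,1.18,1.99],"twist":0},{"jaw":0.4,"linear":[-1.87,1.18,1.99],"twist":0},{"jaw":0.4,"linear":[-1.87,1.17,1.99],"twist":0},{"jaw":0.4,"linear":[-1.87,1.17,1.98],"twist":0},{"jaw":0.4,"linear":[0,0,2],"twist":0},{"jaw":0.4,"linear":[0,0,2],"twist":0},{"jaw":0.4,"linear":[0,0,2],"twist":0},{"jaw":0.4,"linear":[0,0,2],"twist":0},{"jaw":0.4,"linear":[0,0,0],"twist":0},{"jaw":0.4,"linear":[0,0,0],"twist":0}]'
python3 plan.py 1.177 .416 -.002 .02
python3 -m pendant '[{"jaw":0,"linear":[0,0,0],"twist":0},{"jaw":0,"linear":[0,0,0],"twist":0},{"jaw":0,"linear":[0,0,0],"twist":0},{"jaw":0,"linear":[0,0,0],"twist":0},{"jaw":0,"linear":[0,0,0],"twist":0},{"jaw":0,"linear":[0,0,0],"twist":0},{"jaw":0,"linear":[0,0,-1.5],"twist":0},{"jaw":0,"linear":[0,0,-2.3],"twist":0},{"jaw":0,"linear":[0,0,-2.3],"twist":0},{"jaw":0,"linear":[0,0,-2.3],"twist":0},{"jaw":0,"linear":[0,0,-2.3],"twist":0},{"jaw":0,"linear":[0,0,-2.3],"twist":0}]' 25
python3 -m pendant '[{"jaw":0,"linear":[0,0,0],"twist":6.14},{"jaw":0,"linear":[0,0,0],"twist":6.14},{"jaw":0,"linear":[0,0,0],"twist":6.14},{"jaw":0,"linear":[0,0,0],"twist":6.14},{"jaw":0,"linear":[0,0,0],"twist":6.14},{"jaw":0,"linear":[0,0,0],"twist":6.14},{"jaw":0,"linear":[0,0,0],"twist":6.14},{"jaw":0,"linear":[0,0,0],"twist":0}]'
python3 plan.py .428 .4662 .2390 .15 .4662 .2390 .042
```

```text
time: 38.63
position: [0.4159, -0.0022, 0.0193]
tool_rot: [0.833, 0.553, -0.0, -0.0]
ft_force: [0.1, 0.4, 0.2]
grip_width: 0.0348
grip_force: 0.0
t 38.63 p [ 0.4159 -0.0022  0.0193] phi 1.173 tilt 0.07 q6 0.12 w 0.0348 F [0.1 0.4 0.2] g 0.0
twist deg -0.2
linear cm [ 0.03 -0.   -0.07]
time: 39.63
position: [0.4154, -0.0023, 0.1512]
tool_rot: [0.832, 0.554, -0.0, -0.0]
ft_force: [-0.3, 0.1, -0.5]
grip_width: 0.012
grip_force: 25.0
time: 40.3
position: [0.4156, -0.0023, 0.1501]
tool_rot: [0.978, 0.21, -0.0, -0.0]
ft_force: [-0.1, -0.1, -0.2]
grip_width: 0.0124
grip_force: 25.0
t 40.3 p [ 0.4156 -0.0023  0.1501] phi 0.423 tilt 0.01 q6 0.87 w 0.0124 F [-0.1 -0.1 -0.2] g 25.0
twist deg -0.3
linear cm [ 1.462e+01 -1.986e+01  1.000e-02]
linear cm [ 0.   0.  10.8]
```

```bash
python3 -m pendant '[{"jaw":0,"linear":[1.46,-1.99,0],"twist":0},{"jaw":0,"linear":[1.46,-1.99,0],"twist":0},{"jaw":0,"linear":[1.46,-1.99,0],"twist":0},{"jaw":0,"linear":[1.46,-1.99,0],"twist":0},{"jaw":0,"linear":[1.46,-1.99,0],"twist":0},{"jaw":0,"linear":[1.46,-1.99,0],"twist":0},{"jaw":0,"linear":[1.46,-1.99,0],"twist":0},{"jaw":0,"linear":[1.46,-1.99,0],"twist":0},{"jaw":0,"linear":[1.46,-1.99,0],"twist":0},{"jaw":0,"linear":[1.46,-1.99,0],"twist":0},{"jaw":0,"linear":[0,0,0],"twist":0},{"jaw":0,"linear":[0,0,0],"twist":0}]'
python3 plan.py .428 .4662 .2390 .042
python3 -m pendant '[{"jaw":0,"linear":[0,0,2],"twist":0},{"jaw":0,"linear":[0,0,2],"twist":0},{"jaw":0,"linear":[0,0,2],"twist":0},{"jaw":0,"linear":[0,0,2],"twist":0},{"jaw":0,"linear":[0,0,1.8],"twist":0},{"jaw":0,"linear":[0,0,1.2],"twist":0},{"jaw":0,"linear":[0,0,0],"twist":0},{"jaw":0,"linear":[0,0,0],"twist":0}]'
python3 -m pendant '[{"jaw":0.24,"linear":[0,0,0],"twist":0},{"jaw":0.24,"linear":[0,0,0],"twist":0},{"jaw":0.24,"linear":[0,0,0],"twist":0},{"jaw":0.24,"linear":[0,0,-2],"twist":0},{"jaw":0.24,"linear":[0,0,-3],"twist":0},{"jaw":0.24,"linear":[0,0,-3],"twist":0},{"jaw":0.24,"linear":[0,0,-3],"twist":0},{"jaw":0.24,"linear":[0,0,0],"twist":0}]'
python3 plan.py .428 .42 .08 .20 .39 -.02 .2
```

```text
time: 41.3
position: [0.4667, 0.24, 0.1499]
tool_rot: [0.977, 0.213, -0.0, 0.0]
ft_force: [0.0, -1.1, 0.7]
grip_width: 0.0124
grip_force: 25.0
t 41.3 p [0.4667 0.24   0.1499] phi 0.429 tilt 0.02 q6 1.4 w 0.0124 F [ 0.  -1.1  0.7] g 25.0
twist deg 0.1
linear cm [-0.09  0.07 10.79]
time: 41.97
position: [0.4662, 0.238, 0.0396]
tool_rot: [0.978, 0.211, -0.001, 0.0]
ft_force: [-0.1, 0.1, -0.2]
grip_width: 0.0121
grip_force: 25.0
time: 42.63
position: [0.4706, 0.2403, 0.156]
tool_rot: [0.977, 0.211, 0.006, -0.0]
ft_force: [0.8, -0.3, -0.6]
grip_width: 0.0208
grip_force: 0.0
t 42.63 p [0.4706 0.2403 0.156 ] phi 0.425 tilt 0.72 q6 1.41 w 0.0208 F [ 0.8 -0.3 -0.6] g 0.0
twist deg -0.2
linear cm [-11.26  12.48  -4.4 ]
linear cm [-6.88  7.85 -0.  ]
```

```bash
python3 -m pendant '[{"jaw":0.45,"linear":[-1.6,1.78,-0.63],"twist":0},{"jaw":0.45,"linear":[-1.6,1.78,-0.63],"twist":0},{"jaw":0.45,"linear":[-1.6,1.78,-0.63],"twist":0},{"jaw":0.45,"linear":[-1.6,1.78,-0.63],"twist":0},{"jaw":0.45,"linear":[-1.6,1.78,-0.63],"twist":0},{"jaw":0.45,"linear":[-1.6,1.78,-0.63],"twist":0},{"jaw":0.45,"linear":[-1.6,1.78,-0.63],"twist":0},{"jaw":0.45,"linear":[-1.87,2.08,0],"twist":0},{"jaw":0.45,"linear":[-1.87,2.08,0],"twist":0},{"jaw":0.45,"linear":[-1.87,2.08,0],"twist":0}]'
python3 -m pendant '[{"jaw":0.45,"linear":[0,0,0],"twist":6.18},{"jaw":0.45,"linear":[0,0,0],"twist":6.18},{"jaw":0.45,"linear":[0,0,0],"twist":6.18},{"jaw":0.45,"linear":[0,0,0],"twist":6.18},{"jaw":0.45,"linear":[0,0,0],"twist":6.18},{"jaw":0.45,"linear":[0,0,0],"twist":6.18},{"jaw":0.45,"linear":[0,0,0],"twist":6.18},{"jaw":0.45,"linear":[0,0,0],"twist":0},{"jaw":0.45,"linear":[0,0,0],"twist":0}]'
python3 plan.py -.33 .383 -.081 .1 .383 -.081 .02
python3 - <<'E'
from rig import cams
import fit,numpy as np
c=cams.camera("wrist");np.savez("w11.npz",**c);fit.meas(c)
E
```

```text
time: 43.47
position: [0.3902, -0.0015, 0.1946]
tool_rot: [0.977, 0.211, 0.001, 0.0]
ft_force: [0.1, -0.3, 0.5]
grip_width: 0.0392
grip_force: 0.0
time: 44.22
position: [0.3907, -0.0005, 0.1943]
tool_rot: [0.987, -0.163, 0.0, 0.0]
ft_force: [0.1, 0.8, 0.6]
grip_width: 0.039
grip_force: 0.0
t 44.22 p [ 0.3907 -0.0005  0.1943] phi -0.328 tilt 0.02 q6 1.61 w 0.039 F [0.1 0.8 0.6] g 0.0
twist deg 0.1
linear cm [1.88 7.86 9.43]
linear cm [ 0. -0.  8.]
px [345  25] n 651 S 53 mean [ 0.5328 -0.1573] rect (537.8, -154.8, 59.7, 31.3, np.float64(0.151)) axis -3.071 sd [0.0077 0.0166] z80 0.0425
px [381  20] n 80 S 52 mean [ 0.5288 -0.2044] rect (527.1, -204.1, 25.0, 55.3, np.float64(0.931)) axis 2.422 sd [0.0069 0.0163] z80 0.0119
px [254  30] n 814 S 14 mean [ 0.5562 -0.0538] rect (557.1, -55.2, 19.8, 61.8, np.float64(0.158)) axis 1.693 sd [0.0053 0.0172] z80 0.0299
px [264  52] n 640 S 45 mean [ 0.5293 -0.0566] rect (529.4, -56.3, 22.2, 51.4, np.float64(0.071)) axis 1.754 sd [0.0048 0.0144] z80 0.0353
px [338  52] n 26 S 60 mean [ 0.5059 -0.1358] rect (506.2, -136.3, 4.6, 10.4, np.float64(0.208)) axis 1.603 sd [0.0013 0.0027] z80 0.0471
px [283  72] n 1018 S 18 mean [ 0.5012 -0.0675] rect (502.8, -67.0, 24.5, 61.8, np.float64(0.205)) axis 1.782 sd [0.0061 0.0176] z80 0.0298
px [213  85] n 702 S 39 mean [0.5151 0.0106] rect (512.1, 9.6, 39.2, 37.2, np.float64(1.237)) axis 1.585 sd [0.0086 0.01  ] z80 0.0386
px [328 168] n 445 S 18 mean [ 0.3829 -0.0814] rect (383.7, -79.2, 30.4, 31.0, np.float64(0.436)) axis 2.753 sd [0.0064 0.0092] z80 0.0132
```

```bash
python3 -m pendant '[{"jaw":0.45,"linear":[0.47,1.97,2.36],"twist":0},{"jaw":0.45,"linear":[0.47,1.97,2.36],"twist":0},{"jaw":0.45,"linear":[0.47,1.96,2.36],"twist":0},{"jaw":0.45,"linear":[0.47,1.96,2.35],"twist":0},{"jaw":0.45,"linear":[0,0,2],"twist":1.8},{"jaw":0.45,"linear":[0,0,2],"twist":0},{"jaw":0.45,"linear":[0,0,2],"twist":0},{"jaw":0.45,"linear":[0,0,2],"twist":0},{"jaw":0.45,"linear":[0,0,0],"twist":0},{"jaw":0.45,"linear":[0,0,0],"twist":0}]'
python3 plan.py -.36 .383 -.081 .02
python3 -m pendant '[{"jaw":0,"linear":[0,0,0],"twist":0},{"jaw":0,"linear":[0,0,0],"twist":0},{"jaw":0,"linear":[0,0,0],"twist":0},{"jaw":0,"linear":[0,0,0],"twist":0},{"jaw":0,"linear":[0,0,0],"twist":0},{"jaw":0,"linear":[0,0,0],"twist":0},{"jaw":0,"linear":[0,0,-1.5],"twist":0},{"jaw":0,"linear":[0,0,-2.3],"twist":0},{"jaw":0,"linear":[0,0,-2.3],"twist":0},{"jaw":0,"linear":[0,0,-2.3],"twist":0},{"jaw":0,"linear":[0,0,-2.3],"twist":0},{"jaw":0,"linear":[0,0,-2.3],"twist":0}]' 25
python3 plan.py -.36 .41 .06 .15
```

```text
time: 45.1
position: [0.3831, -0.0811, 0.0191]
tool_rot: [0.984, -0.179, -0.0, -0.0]
ft_force: [-1.4, -0.0, 0.3]
grip_width: 0.0395
grip_force: 0.0
t 45.1 p [ 0.3831 -0.0811  0.0191] phi -0.36 tilt 0.06 q6 1.43 w 0.0395 F [-1.4 -0.   0.3] g 0.0
twist deg -0.0
linear cm [-0.02 -0.01 -0.09]
time: 46.1
position: [0.3825, -0.0807, 0.151]
tool_rot: [0.984, -0.18, -0.0, -0.0]
ft_force: [0.8, -0.4, -0.5]
grip_width: 0.0229
grip_force: 25.0
t 46.1 p [ 0.3825 -0.0807  0.151 ] phi -0.362 tilt 0.04 q6 1.44 w 0.0229 F [ 0.8 -0.4 -0.5] g 25.0
twist deg -0.1
linear cm [ -2.38 -14.13   0.1 ]
```

```bash
python3 -m pendant '[{"jaw":0,"linear":[-0.48,-2.83,0],"twist":0},{"jaw":0,"linear":[-0.48,-2.83,0],"twist":0},{"jaw":0,"linear":[-0.48,-2.83,0],"twist":0},{"jaw":0,"linear":[-0.48,-2.83,0],"twist":0},{"jaw":0,"linear":[-0.48,-2.83,0],"twist":0},{"jaw":0,"linear":[0,0,0],"twist":0}]'
python3 -m pendant '[{"jaw":0,"linear":[0,0,0],"twist":-6.47},{"jaw":0,"linear":[0,0,0],"twist":-6.47},{"jaw":0,"linear":[0,0,0],"twist":-6.47},{"jaw":0,"linear":[0,0,0],"twist":-6.47},{"jaw":0,"linear":[0,0,0],"twist":-6.47},{"jaw":0,"linear":[0,0,0],"twist":-6.47},{"jaw":0,"linear":[0,0,0],"twist":-6.47},{"jaw":0,"linear":[0,0,0],"twist":0}]'
python3 plan.py .428 .4422 .2555 .15 .4422 .2555 .048
```

```text
time: 46.6
position: [0.4108, 0.0634, 0.15]
tool_rot: [0.984, -0.178, 0.0, -0.001]
ft_force: [-0.6, 0.1, -0.2]
grip_width: 0.0226
grip_force: 25.0
time: 47.27
position: [0.4103, 0.0594, 0.1498]
tool_rot: [0.977, 0.213, -0.0, -0.0]
ft_force: [-0.3, 0.3, -0.6]
grip_width: 0.0229
grip_force: 25.0
t 47.27 p [0.4103 0.0594 0.1498] phi 0.43 tilt 0.04 q6 1.01 w 0.0229 F [-0.3  0.3 -0.6] g 25.0
twist deg 0.1
linear cm [ 11.05 -16.52  -0.02]
linear cm [ 0.   0.  10.2]
```

```bash
python3 -m pendant '[{"jaw":0,"linear":[1.38,-2.07,0],"twist":0},{"jaw":0,"linear":[1.38,-2.07,0],"twist":0},{"jaw":0,"linear":[1.38,-2.07,0],"twist":0},{"jaw":0,"linear":[1.38,-2.07,0],"twist":0},{"jaw":0,"linear":[1.38,-2.06,0],"twist":0},{"jaw":0,"linear":[1.38,-2.06,0],"twist":0},{"jaw":0,"linear":[1.38,-2.06,0],"twist":0},{"jaw":0,"linear":[1.38,-2.06,0],"twist":0},{"jaw":0,"linear":[0,0,0],"twist":0},{"jaw":0,"linear":[0,0,0],"twist":0}]'
python3 plan.py .428 .4422 .2555 .048
python3 -m pendant '[{"jaw":0,"linear":[0,0,2],"twist":0},{"jaw":0,"linear":[0,0,2],"twist":0},{"jaw":0,"linear":[0,0,2],"twist":0},{"jaw":0,"linear":[0,0,2],"twist":0},{"jaw":0,"linear":[0,0,1.2],"twist":0},{"jaw":0,"linear":[0,0,1],"twist":0},{"jaw":0,"linear":[0,0,0],"twist":0},{"jaw":0,"linear":[0,0,0],"twist":0}]'
python3 -m pendant '[{"jaw":0.36,"linear":[0,0,0],"twist":0},{"jaw":0.36,"linear":[0,0,0],"twist":0},{"jaw":0.36,"linear":[0,0,0],"twist":0},{"jaw":0.36,"linear":[0,0,-2],"twist":0},{"jaw":0.36,"linear":[0,0,-3],"twist":0},{"jaw":0.36,"linear":[0,0,-3],"twist":0},{"jaw":0.36,"linear":[0,0,-3],"twist":0},{"jaw":0.36,"linear":[0,0,-3],"twist":0},{"jaw":0.36,"linear":[0,0,-3],"twist":0},{"jaw":0.36,"linear":[0,0,0],"twist":0}]'
python3 -m pendant '[{"jaw":0.5,"linear":[-2,0,-1],"twist":0},{"jaw":0.5,"linear":[-2,0,-1],"twist":0},{"jaw":0.5,"linear":[-1,0,-1],"twist":0},{"jaw":0.5,"linear":[0,0,-1],"twist":0},{"jaw":0.5,"linear":[0,0,0],"twist":0},{"jaw":0.5,"linear":[0,0,0],"twist":0}]'
python3 plan.py
python3 - <<'E'
from rig import cams
from h import *
c=cams.camera("wrist");cv2.imwrite("pics/w12.png",c["color"]);np.savez("w12.npz",**c);W=wcloud(c);z=W[...,2];z[225:]=np.nan
yaw=.428;d=W[...,:2]-[.474,.27];X=d[...,0]*np.cos(yaw)+d[...,1]*np.sin(yaw);Y=-d[...,0]*np.sin(yaw)+d[...,1]*np.cos(yaw)
for a in np.arange(.055,-.06,-.01): print(" ".join("%3.0f"%(1000*np.nanmedian(z[m]) if (m:=(abs(X-a)<.005)&(abs(Y-b)<.005)).any() else -9) for b in np.arange(.05,-.051,-.01)))
H=cv2.cvtColor(c["color"],cv2.COLOR_BGR2HSV).astype(int)
k=(H[...,1]>130)&((H[...,0]<18))&(z>.1);k[225:]=0
n,l,s,_=cv2.connectedComponentsWithStats(k.astype(np.uint8))
for i in range(1,n):
    if s[i,4]>60: print("orange",s[i],np.nanmedian(X[l==i]),np.nanmedian(Y[l==i]),np.nanmedian(z[l==i]),np.nanmax(z[l==i]))
E
```

```text
time: 48.1
position: [0.4424, 0.2564, 0.1496]
tool_rot: [0.977, 0.213, -0.0, 0.0]
ft_force: [-0.8, -0.5, -1.4]
grip_width: 0.0226
grip_force: 25.0
t 48.1 p [0.4424 0.2564 0.1496] phi 0.429 tilt 0.02 q6 1.45 w 0.0226 F [-0.8 -0.5 -1.4] g 25.0
twist deg 0.0
linear cm [-0.05  0.08 10.16]
time: 48.77
position: [0.4423, 0.2551, 0.0476]
tool_rot: [0.977, 0.212, -0.001, 0.0]
ft_force: [0.3, 0.0, -0.7]
grip_width: 0.0229
grip_force: 25.0
time: 49.6
position: [0.446, 0.2574, 0.2242]
tool_rot: [0.977, 0.213, 0.007, -0.001]
ft_force: [1.6, 1.0, 0.2]
grip_width: 0.0315
grip_force: 0.0
time: 50.1
position: [0.3973, 0.2353, 0.2583]
tool_rot: [0.977, 0.213, 0.001, -0.0]
ft_force: [-0.7, -0.3, 0.0]
grip_width: 0.0434
grip_force: 0.0
t 50.1 p [0.3973 0.2353 0.2583] phi 0.429 tilt 0.12 q6 1.43 w 0.0434 F [-0.7 -0.3  0. ] g 0.0
 22  24  23  24  29  25  29  24  25  23  29
  5   5   6   5   5   5   5   6   5   5   5
  6   5   6   5   5   6   6   5   6   5   5
  6   5   5  23  23  23   5   6   6   5  10
  8   6   7  23  23  23   6   5   5   5  12
 18   5   8  23  23  23   6   5  12   5  12
 23   5   5  23  23  23   5   6  17   5  18
  8   5   5   5   6   5   5   6  17   5  11
  9   6   6   9  14  14   5   6  17   5  14
  5   6   9  17  18  18  16   6  17   5   5
  5   5   6  16   6  13   5   5   6   5   5
  5   5   6   6   5   5   6   5   6   5   5
orange [315   0  35   6 158] 0.061821901866095846 -0.0453201750419974 0.2340525850791399 0.23784227222712126
```

View pics/w12.png

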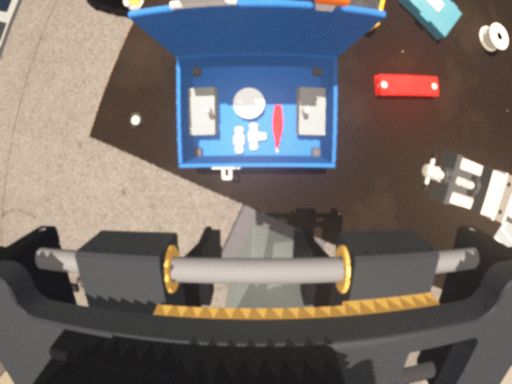

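All four fittings lie flat in the well: tin (249,103), straight (238,138), tee (256,137), clip (278,126). I'll grip the lid knob again and close the lid.

```bash
python3 plan.py .428 .5558 .2579 .3 .5558 .2579 .236
python3 -m pendant '[{"jaw":0.5,"linear":[0,0,-2.2],"twist":0},{"jaw":0.5,"linear":[0,0,-2.0],"twist":0},{"jaw":0.5,"linear":[2.2,0.65,0],"twist":0},{"jaw":0.5,"linear":[2.2,0.65,0],"twist":0},{"jaw":0.5,"linear":[2.2,0.65,0],"twist":0},{"jaw":0.5,"linear":[2.2,0.65,0],"twist":0},{"jaw":0.5,"linear":[2.2,0.65,0],"twist":0},{"jaw":0.5,"linear":[2.2,0.65,0],"twist":0},{"jaw":0.5,"linear":[2.2,0.6,0],"twist":0},{"jaw":0.5,"linear":[0,0,0],"twist":0},{"jaw":0.5,"linear":[0,0,0],"twist":0}]'
python3 plan.py .428 .5558 .2579 .236
```

```text
t 50.15 p [0.3971 0.2352 0.2578] phi 0.429 tilt 0.04 q6 1.43 w 0.0433 F [-0.4  0.9  0.2] g 0.0
twist deg 0.0
linear cm [15.38  4.52 -4.22]
linear cm [0.  0.  6.4]
time: 51.07
position: [0.5564, 0.2581, 0.2979]
tool_rot: [0.977, 0.212, -0.001, 0.0]
ft_force: [-0.8, -0.6, -0.1]
grip_width: 0.0436
grip_force: 0.0
t 51.07 p [0.5564 0.2581 0.2979] phi 0.428 tilt 0.15 q6 1.4 w 0.0436 F [-0.8 -0.6 -0.1] g 0.0
twist deg -0.0
linear cm [-0.07 -0.01  6.19]
```

```bash
python3 -m pendant '[{"jaw":0.5,"linear":[0,0,1.55],"twist":0},{"jaw":0.5,"linear":[0,0,1.55],"twist":0},{"jaw":0.5,"linear":[0,0,1.55],"twist":0},{"jaw":0.5,"linear":[0,0,1.5],"twist":0},{"jaw":0.5,"linear":[0,0,0],"twist":0},{"jaw":0,"linear":[0,0,0],"twist":0},{"jaw":0,"linear":[0,0,0],"twist":0},{"jaw":0,"linear":[0,0,0],"twist":0},{"jaw":0,"linear":[0,0,0],"twist":0},{"jaw":0,"linear":[0,0,0],"twist":0},{"jaw":0,"linear":[0,0,0],"twist":0}]' 25
python3 plan.py
python3 -m pendant '[{"jaw":0,"linear":[-1.03,0,0],"twist":0},{"jaw":0,"linear":[-1.02,0,0.07],"twist":0},{"jaw":0,"linear":[-1.02,0,0.14],"twist":0},{"jaw":0,"linear":[-1.01,0,0.21],"twist":0},{"jaw":0,"linear":[-0.99,0,0.27],"twist":0},{"jaw":0,"linear":[-0.97,0,0.34],"twist":0},{"jaw":0,"linear":[-0.94,0,0.4],"twist":0},{"jaw":0,"linear":[-0.91,0,0.47],"twist":0},{"jaw":0,"linear":[-0.88,0,0.53],"twist":0},{"jaw":0,"linear":[-0.84,0,0.58],"twist":0},{"jaw":0,"linear":[-0.8,0,0.64],"twist":0},{"jaw":0,"linear":[-0.76,0,0.69],"twist":0}]'
python3 plan.py
```

```text
time: 51.98
position: [0.5561, 0.2587, 0.2394]
tool_rot: [0.977, 0.213, 0.001, -0.0]
ft_force: [-0.3, 1.7, 2.6]
grip_width: 0.0196
grip_force: 25.0
t 51.98 p [0.5561 0.2587 0.2394] phi 0.428 tilt 0.11 q6 1.4 w 0.0196 F [-0.3  1.7  2.6] g 25.0
time: 52.98
position: [0.4529, 0.2115, 0.1954]
tool_rot: [0.977, 0.213, -0.001, 0.0]
ft_force: [-2.2, 0.5, 2.4]
grip_width: 0.0195
grip_force: 25.0
t 52.98 p [0.4529 0.2115 0.1954] phi 0.429 tilt 0.09 q6 1.36 w 0.0195 F [-2.2  0.5  2.4] g 25.0
```

```bash
python3 -m pendant '[{"jaw":0,"linear":[-0.71,0,0.74],"twist":0},{"jaw":0,"linear":[-0.66,0,0.79],"twist":0},{"jaw":0,"linear":[-0.61,0,0.83],"twist":0},{"jaw":0,"linear":[-0.55,0,0.87],"twist":0},{"jaw":0,"linear":[-0.49,0,0.9],"twist":0},{"jaw":0,"linear":[-0.43,0,0.93],"twist":0},{"jaw":0,"linear":[-0.37,0,0.96],"twist":0},{"jaw":0,"linear":[-0.3,0,0.98],"twist":0},{"jaw":0,"linear":[-0.24,0,1.0],"twist":0},{"jaw":0,"linear":[-0.17,0,1.01],"twist":0},{"jaw":0,"linear":[-0.1,0,0.8],"twist":0},{"jaw":0,"linear":[0,0,0],"twist":0}]'
python3 plan.py .428 .4123 .1924 .081
```

```text
time: 53.98
position: [0.4111, 0.1924, 0.0957]
tool_rot: [0.977, 0.213, -0.001, -0.0]
ft_force: [-2.3, 1.1, -2.6]
grip_width: 0.0198
grip_force: 25.0
t 53.98 p [0.4111 0.1924 0.0957] phi 0.428 tilt 0.17 q6 1.33 w 0.0198 F [-2.3  1.1 -2.6] g 25.0
twist deg 0.0
linear cm [0.11 0.05 1.47]
```

```bash
python3 -m pendant '[{"jaw":0,"linear":[0,0,0.5],"twist":0},{"jaw":0,"linear":[0,0,0.5],"twist":0},{"jaw":0,"linear":[0,0,0.3],"twist":0},{"jaw":0,"linear":[0,0,0],"twist":0},{"jaw":0,"linear":[0,0,0],"twist":0}]'
python3 plan.py
python3 -m pendant '[{"jaw":0,"linear":[0,0,0.15],"twist":0},{"jaw":0,"linear":[0,0,0.15],"twist":0},{"jaw":0,"linear":[0,0,0],"twist":0}]'
python3 plan.py
```

```text
time: 54.4
position: [0.4111, 0.1924, 0.0845]
tool_rot: [0.977, 0.213, -0.001, 0.0]
ft_force: [-5.0, -1.1, 9.2]
grip_width: 0.0197
grip_force: 25.0
t 54.4 p [0.4111 0.1924 0.0845] phi 0.429 tilt 0.1 q6 1.33 w 0.0197 F [-5.  -1.1  9.2] g 25.0
time: 54.65
position: [0.4114, 0.1925, 0.083]
tool_rot: [0.977, 0.213, -0.0, 0.0]
ft_force: [-7.1, -1.4, 23.7]
grip_width: 0.0194
grip_force: 25.0
t 54.65 p [0.4114 0.1925 0.083 ] phi 0.429 tilt 0.01 q6 1.33 w 0.0194 F [-7.1 -1.4 23.7] g 25.0
```

The 24 N upward force shows the lid is shut against the rim. Releasing it and locating the hasp knob.

```bash
python3 -m pendant '[{"jaw":0.5,"linear":[0,0,-0.2],"twist":0},{"jaw":0.5,"linear":[0,0,0],"twist":0},{"jaw":0.5,"linear":[0,0,0],"twist":0},{"jaw":0.5,"linear":[0,0,0],"twist":0},{"jaw":0.5,"linear":[0,0,-2],"twist":0},{"jaw":0.5,"linear":[0,0,-2],"twist":0},{"jaw":0.5,"linear":[0,0,-2],"twist":0},{"jaw":0.5,"linear":[0,0,-2.5],"twist":0},{"jaw":0.5,"linear":[-0.5,-2.6,0],"twist":0},{"jaw":0.5,"linear":[-0.5,-2.6,0],"twist":0},{"jaw":0.5,"linear":[0,-2.6,0],"twist":0},{"jaw":0.5,"linear":[0,0,0],"twist":0}]'
python3 plan.py .428 .371 .2617 .17
python3 - <<'E'
from rig import cams
from h import *
c=cams.camera("wrist");cv2.imwrite("pics/w13.png",c["color"]);W=wcloud(c);z=W[...,2]
yaw=.428;d=W[...,:2]-[.474,.27];X=d[...,0]*np.cos(yaw)+d[...,1]*np.sin(yaw);Y=-d[...,0]*np.sin(yaw)+d[...,1]*np.cos(yaw)
hsv=cv2.cvtColor(c["color"],cv2.COLOR_BGR2HSV).astype(int);H,S=hsv[...,0],hsv[...,1]
for n,h0,h1 in(("orange",3,18),("yellow",20,34)):
    k=(H>=h0)&(H<=h1)&(S>130)&(z>.03)&(z<.14);k[232:]=0;print(n,k.sum(),np.nanmedian(W[k],0).round(4),np.nanmedian(X[k]).round(4),np.nanmedian(Y[k]).round(4),np.nanmax(z[k]) if k.any() else 0)
for a in(-.055,-.03,0,.03,.05): m=(abs(X-a)<.005)&(abs(Y)<.06)&(z>.06)&(z<.1);print("lid z at",a,np.nanmedian(z[m]).round(4))
E
```

```text
time: 55.65
position: [0.3689, 0.2619, 0.1678]
tool_rot: [0.977, 0.214, -0.0, -0.001]
ft_force: [-0.2, -0.5, 1.2]
grip_width: 0.0432
grip_force: 0.0
t 55.65 p [0.3689 0.2619 0.1678] phi 0.432 tilt 0.07 q6 1.51 w 0.0432 F [-0.2 -0.5  1.2] g 0.0
twist deg 0.2
linear cm [ 0.19  0.11 -0.22]
orange 369 [0.411  0.1942 0.0852] -0.089 -0.0428 0.08857782502677604
yellow 492 [0.3684 0.2598 0.1102] -0.1002 0.0348 0.11261668197169909
lid z at -0.055 0.0818
lid z at -0.03 0.0828
lid z at 0 0.0829
lid z at 0.03 0.083
lid z at 0.05 0.0816
```

```bash
python3 plan.py .428 .368 .2605 .107
python3 -m pendant '[{"jaw":0.5,"linear":[0,0.1,2],"twist":0},{"jaw":0.5,"linear":[-0.1,0,2],"twist":0},{"jaw":0.5,"linear":[0,0,1.5],"twist":0},{"jaw":0.5,"linear":[0,0,0.6],"twist":0},{"jaw":0.5,"linear":[0,0,0],"twist":0},{"jaw":0,"linear":[0,0,0],"twist":0},{"jaw":0,"linear":[0,0,0],"twist":0},{"jaw":0,"linear":[0,0,0],"twist":0},{"jaw":0,"linear":[0,0,0],"twist":0},{"jaw":0,"linear":[0,0,0],"twist":0},{"jaw":0,"linear":[0,0,0],"twist":0}]' 20
python3 plan.py
python3 -m pendant '[{"jaw":0,"linear":[-0.43,0,0.71],"twist":0},{"jaw":0,"linear":[-0.28,0,0.78],"twist":0},{"jaw":0,"linear":[-0.12,0,0.82],"twist":0},{"jaw":0,"linear":[0.05,0,0.83],"twist":0},{"jaw":0,"linear":[0.21,0,0.8],"twist":0},{"jaw":0,"linear":[0.37,0,0.75],"twist":0},{"jaw":0,"linear":[0.5,0,0.65],"twist":0},{"jaw":0,"linear":[0,0,0],"twist":0},{"jaw":0,"linear":[0,0,0],"twist":0}]'
python3 plan.py .428 .375 .2632 .046
```

```text
t 55.7 p [0.3698 0.2608 0.1677] phi 0.432 tilt 0.02 q6 1.5 w 0.0436 F [-0.3  0.2  0.2] g 0.0
twist deg 0.2
linear cm [-0.18 -0.05  6.07]
time: 56.62
position: [0.3694, 0.2604, 0.1074]
tool_rot: [0.978, 0.211, 0.0, -0.002]
ft_force: [-4.5, 11.5, -1.3]
grip_width: 0.0199
grip_force: 20.0
t 56.62 p [0.3694 0.2604 0.1074] phi 0.425 tilt 0.27 q6 1.5 w 0.0199 F [-4.5 11.5 -1.3] g 20.0
time: 57.37
position: [0.3737, 0.2623, 0.0539]
tool_rot: [0.977, 0.211, 0.002, -0.002]
ft_force: [-4.1, 13.9, 1.3]
grip_width: 0.0193
grip_force: 20.0
t 57.37 p [0.3737 0.2623 0.0539] phi 0.426 tilt 0.31 q6 1.5 w 0.0193 F [-4.1 13.9  1.3] g 20.0
twist deg -0.1
linear cm [ 0.16 -0.03  0.79]
```

```bash
python3 -m pendant '[{"jaw":0,"linear":[0.35,-0.1,0.4],"twist":0},{"jaw":0,"linear":[0.3,0,0.3],"twist":0},{"jaw":0,"linear":[0,0,0],"twist":0},{"jaw":0,"linear":[0,0,0],"twist":0}]'
python3 plan.py
python3 -m pendant '[{"jaw":0,"linear":[0.25,0,0.2],"twist":0},{"jaw":0,"linear":[0,0,0],"twist":0},{"jaw":0,"linear":[0,0,0],"twist":0}]'
python3 plan.py
```

```text
time: 57.7
position: [0.3788, 0.2649, 0.0482]
tool_rot: [0.977, 0.212, 0.002, -0.001]
ft_force: [-4.1, 8.8, 10.9]
grip_width: 0.0197
grip_force: 20.0
t 57.7 p [0.3788 0.2649 0.0482] phi 0.427 tilt 0.25 q6 1.51 w 0.0197 F [-4.1  8.8 10.9] g 20.0
time: 57.95
position: [0.3793, 0.2652, 0.0467]
tool_rot: [0.977, 0.212, -0.0, -0.001]
ft_force: [-6.0, 7.3, 19.6]
grip_width: 0.0197
grip_force: 20.0
t 57.95 p [0.3793 0.2652 0.0467] phi 0.428 tilt 0.11 q6 1.51 w 0.0197 F [-6.   7.3 19.6] g 20.0
```

```bash
python3 -m pendant '[{"jaw":0.5,"linear":[0,0,0],"twist":0},{"jaw":0.5,"linear":[0,0,0],"twist":0},{"jaw":0.5,"linear":[0,0,0],"twist":0},{"jaw":0.5,"linear":[0,0,0],"twist":0},{"jaw":0.5,"linear":[0,0,-2],"twist":0},{"jaw":0.5,"linear":[0,0,-2],"twist":0},{"jaw":0.5,"linear":[0,0,-2],"twist":0},{"jaw":0.5,"linear":[0,0,-2],"twist":0},{"jaw":0.5,"linear":[0,0,-3],"twist":0},{"jaw":0.5,"linear":[0,0,-3],"twist":0},{"jaw":0.5,"linear":[-2,0,-2],"twist":0},{"jaw":0.5,"linear":[0,0,0],"twist":0}]'
python3 -m pendant '[{"jaw":0.5,"linear":[2,3,-1],"twist":0},{"jaw":0.5,"linear":[2,3,-1],"twist":0},{"jaw":0.5,"linear":[0,0,0],"twist":0},{"jaw":0.5,"linear":[0,0,0],"twist":0}]'
python3 plan.py
python3 - <<'E'
from rig import cams
from h import *
c=cams.camera("wrist");cv2.imwrite("pics/w14.png",c["color"]);W=wcloud(c);z=W[...,2]
yaw=.428;d=W[...,:2]-[.474,.27];X=d[...,0]*np.cos(yaw)+d[...,1]*np.sin(yaw);Y=-d[...,0]*np.sin(yaw)+d[...,1]*np.cos(yaw)
hsv=cv2.cvtColor(c["color"],cv2.COLOR_BGR2HSV).astype(int);H,S=hsv[...,0],hsv[...,1]
for n,h0,h1 in(("orange",3,18),("yellow",20,34)):
    k=(H>=h0)&(H<=h1)&(S>130)&(z>.02)&(z<.14)&(abs(X+.09)<.04);k[232:]=0;print(n,k.sum(),np.nanmedian(X[k]).round(4),np.nanmedian(Y[k]).round(4),np.nanmedian(z[k]).round(4),np.nanmax(z[k]) if k.any() else 0)
for a in(-.055,-.03,0,.03,.05): m=(abs(X-a)<.005)&(abs(Y)<.06)&(z>.06)&(z<.1);print("lid z at",a,np.nanmedian(z[m]).round(4))
W0=wcloud(dict(np.load("w1.npz")));z0=W0[...,2]
d=W0[...,:2]-[.474,.27];X=d[...,0]*np.cos(yaw)+d[...,1]*np.sin(yaw);Y=-d[...,0]*np.sin(yaw)+d[...,1]*np.cos(yaw)
hsv=cv2.cvtColor(np.load("w1.npz")["color"],cv2.COLOR_BGR2HSV).astype(int);H,S=hsv[...,0],hsv[...,1]
k=(H>=20)&(H<=34)&(S>130)&(z0>.02)&(z0<.14)&(abs(X+.09)<.04);k[232:]=0;print("start yellow",k.sum(),np.nanmedian(X[k]),np.nanmedian(Y[k]),np.nanmedian(z0[k]),np.nanmax(z0[k]))
t=cams.camera("top");V=cloud(t);zz=V[...,2];hs=cv2.cvtColor(t["color"],cv2.COLOR_BGR2HSV)
m=(V[...,0]>.33)&(V[...,0]<.52)&(V[...,1]<-.19)&(V[...,1]>-.42)&(zz>.008)&(zz<.03)
print("plate",rect(V[m]),m.sum(),np.nanmedian(zz[m]))
m=(abs(V[...,0]-.534)<.06)&(abs(V[...,1]+.32)<.06)&(zz>.03);print("spool",rect(V[m]))
E
```

```text
time: 58.95
position: [0.3615, 0.2552, 0.2074]
tool_rot: [0.977, 0.213, 0.002, -0.0]
ft_force: [-0.9, -0.6, -0.5]
grip_width: 0.0431
grip_force: 0.0
time: 59.28
position: [0.4258, 0.2168, 0.2241]
tool_rot: [0.977, 0.211, 0.001, 0.0]
ft_force: [-1.1, 0.5, -0.0]
grip_width: 0.0439
grip_force: 0.0
t 59.28 p [0.4258 0.2168 0.2241] phi 0.425 tilt 0.07 q6 1.38 w 0.0439 F [-1.1  0.5 -0. ] g 0.0
orange 166 -0.0918 -0.0454 0.0859 0.08898489604073215
yellow 301 -0.0892 0.0282 0.0526 0.0890364992516386
lid z at -0.055 0.0819
lid z at -0.03 0.0829
lid z at 0 0.0829
lid z at 0.03 0.0829
lid z at 0.05 0.0815
start yellow 273 -0.0916901662030332 0.027965286631570822 0.05505841286547505 0.08924323134527756
plate (434.1, -290.5, 199.6, 170.0, np.float64(1.565)) 1120 0.012894519701760816
spool (551.5, -320.0, 53.6, 88.0, np.float64(1.513))
```

```bash
python3 -c "
from rig import robot
print(robot.hand_in())"
```

```text
the job is handed in; nothing more can be done
None
```

The job is handed in: the plate is in the near bay (the blue spool has the far one), all four fittings are in the case's well, and the lid is shut with the hasp down over its staple. I checked these by camera readings and contact forces; the judging returned no verdict.

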